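# Chuck a square turning blank and check that it clears the tool rest

## Task

Draw the long pale blank with the red top end out of the leaning stock rack, turn it until its flats are square to the jaws of the carving stand, and set it gently down upright between them, red end up, centred and fully down on the turntable, and let go of it. Then slide the tool rest in towards the blank by its black knob, fully home, and after that turn the turntable by its red-topped crank knob through half a turn, counter-clockwise seen from above, to check that the blank swings past the rest without touching it. Leave the blank standing in the jaws and the rest home, and do not disturb the other stock, tools and jars.

Things in the scene. Friction and masses are not known exactly. Their poses are not given: they have to be found in the camera images.
- blank_mid (a point): Centre of the pale blank with its last 12 mm painted red, 28 x 28 x 130 mm, about 70 g. z runs along it towards the red end (ends 65 mm away), x and y are square to its flats. It starts leaning 28 degrees from vertical in a rack lane, red end up and towards the rack's -x (the robot's side); the bed is under its -x flat, the neighbouring lanes off its y flats. Draw it out along its length.
- blank: The same blank; origin at the centre of its foot, axes as blank_mid.
- rack: Fixed plywood stock rack, 210 mm wide (y), 140 deep; origin on the table under its middle. Three lanes 62 mm apart on a leaning bed carry, in random order, the blank and two short offcuts. The bed bears only the blank's lower 80 mm; fences 18 mm high with 1.8 mm play at each side guide its lowest 55 mm. The upper 50 mm stand free, 60 mm above the offcuts' tops (along the lean).
- chuck (a point): On the axis of the steel turntable (200 mm across), on its top face, 100 mm above the table: the blank's foot goes here. Turns with it; z up. Two dark jaws stand on the face, 31.5 mm apart, 30 mm high (flared lips to 36), 34 mm long; the slot between them runs along this x, centred here, open at both ends. The turntable turns with about 0.04 N m and stays where it is left.
- crank_knob (a point): Grip point on the turntable's upright round knob: black, 19 mm across, from 28 mm below to 6 mm above this point, then a red cap 24 mm across and 6 mm high. 85 mm from the axis. It starts on the stand's -x (robot) side, from 8 degrees towards the rest to 26 away; counter-clockwise it goes round by -y to the far side, clear of the rest; the other way is blocked for a gripper. It does not spin in itself.
- turntable (a joint): Turntable angle (rad), grows counter-clockwise seen from above, endless. At 0 the slot lies along the stand's x axis. It starts between 0.3 and 0.9.
- rest_knob (a point): Grip point of the tool rest's upright round black knob, 22 mm across, on top of its post, from 28 mm below to 10 mm above this point; 188 mm above the table. 172 mm from the turntable's axis when the rest is fully back, 122 mm when home: push it level towards the axis (the stand's -y), about 3 N. The rest's arm, 20 mm wide, runs towards the axis with its top 29 mm below this point.
- rest_slide (a joint): Travel of the tool rest towards the blank (m): 0 fully back, 0.05 hard stop, fully home. It starts between 0 and 0.015 and stays where it is left.
- rest_bar (a point): Middle of the rest bar's face that looks at the blank; steel bar 50 mm long across the slide, 18 mm high, its middle 54 mm above the turntable's face. 30 mm from the axis when home, so that a centred blank (corners 20 mm from the axis) clears it by 10 mm.
- rest: The sliding tool rest: mustard carriage, post, arm and steel bar; origin under the carriage, 170 mm below rest_knob. The blank must not touch it.
- stand: Fixed mustard foot of the carving stand, 190 x 190 mm; origin on the table under the turntable's axis; the tool rest's slideway reaches out along its +y to 240 mm.
- walnut: Bystander, leave alone: dark square offcut, 28 x 28 x 70 mm, in the rack.
- dowel: Bystander, leave alone: round dowel, 28 mm across, 66 mm long, in the rack.
- gouge: Bystander, leave alone: turning gouge with a pale and pink handle, 300 mm long, lying on the table.
- wax: Bystander, leave alone: low tin of wax, 76 mm across, 45 mm high.
- glue: Bystander, leave alone: glue bottle, 56 mm across, 150 mm high.
- brush: Bystander, leave alone: brush lying on the table.
- centre: Bystander, leave alone: steel lathe centre standing on the table, 32 mm across, 85 mm high.
- collar: Bystander, leave alone: dark steel collar, 48 mm across, 16 mm high.
Not all that is in view belongs to the job. What is meant by the blank is not purple, and is the smaller of those in its own colour.

How it is judged:
By the outcome, as a careful person would: the job done as asked, in the order asked, and still so for the second after the job is handed in, with the robot touching nothing.
It also fails if it takes over 64 s, if anything falls off the work surface, if the arm or the gripper's body presses on something with over 40 N, if the wrist force passes 120 N, or if a joint passes its speed limit or range.

## Robot

A 7-joint arm with a two-finger parallel gripper is mounted at the origin on the work surface. World frame = base frame: x ahead of the robot, y to its left, z up, the work surface at z = 0. Lengths are in m, angles in rad, forces in N, time in s.
With the tool pointing down it reaches from about 0.35 to 0.9 m from the base axis. Payload 8.1 kg.
Tool frame: the origin (TCP) lies on the centre line of the jaws, within the pads' length; the fingertips stand 14 mm ahead of it and the grasp point (between the pads) lies 5 mm behind it; z points along the fingers, y is the direction in which the jaws open and shut (so a half turn about z gives the same grasp; the last joint's range is limited). The gripper opens to 92 mm and grips with 3 to 60 N. Pads are 19 mm wide; open, the fingers measure 130 mm over their backs; the gripper's body (75 mm by 190 mm) begins 47 mm behind the grasp point.
Start: joints at [-1.35, 0.434, 0.025, 1.573, -0.012, 1.134, -0.075], TCP at [0.199, 0.593, 0.241] pointing down, gripper open.
Joint ranges: [-2.62, 2.62], [-0.44, 2.09], [-1.27, 1.32], [0.08, 2.57], [-1.32, 4.46], [0.12, 2], [-2.74, 2.74]. Speed limits (rad/s): [2.22, 2.22, 3.01, 3.01, 3.14, 3.14, 3.14].

## Interface

Orientations are given as a rotation vector (axis times angle).
In Python, from cell import arm, optics gives the robot as it stands.
- The arm moves only by the shell command python3 -m creep 'ROWS' [FORCE]. ROWS is JSON, a list of rows, each an object with "translation": the shift along the tool's x, y, z in m, a list of three; "rot": the turn, a rotation vector about the tool's x, y, z in degrees, a list of three; "jaw": the finger opening in m, from 0 to 0.0918. In form: [{"translation": [x, y, z], "rot": [wx, wy, wz], "jaw": jaw}, ...]. A call has 1 to 12 rows; each row shifts and turns the commanded pose from where the row before left it, along the tool's axes as they then stand; what a row does not reach is not made up. A row lasts 1/12 s, in which the tool goes at most 41.7 mm and 7.16 degrees, less where a joint would pass 70% of its speed; a pose out of reach is approached as far as the arm can. A call is refused whole if a number of a shift passes 0.0417 or a number of a turn 7.16, either way. A call with a gripper value outside its range is refused whole. The fingers move at their own pace and stop on an object; FORCE is the grip in N (left out, the last holds). Time passes only in rows, so rows that do not move let the fingers close. It gives the time, the measured TCP pose, the force and the opening at its end, in the units of the state.
- arm.observe(): the state, without advancing time (a new reading comes with each control period).
- optics.get_image(name): name is "side" or "top"; returns the picture (384x512x3 uint8, red, green, blue); there is no depth.
- optics.camera_info(name): a dict with "fx", "fy", "cx", "cy" (pixels), "R" (3x3) and "t" (3): a world point X has camera coordinates R X + t. Camera axes: x right, y down, z forward; pixel columns grow to the right and rows downward; lengths in m; the calibration is good to about 2 mm. A picture is of the moment at which its call begins. camera_info takes no time and is no camera call.
- arm.sign_off(): hands the job in, once; it reports no verdict.
Trained networks look in the newest picture that a camera, given by its name, has taken for a name from the list of things; names that differ only in an ending like _2 or _b are one class to them, and where a whole thing is asked for, a point or a joint stands for the part that bears it (a point fixed in the world has none). Each returns a list of dicts, best first, with "score" (0 to 1); they miss things now and then, are a little off and sometimes report something else, mostly with a low value. They report only what shows in the picture. A call takes as long as a camera call. They do not tell look-alikes from the thing itself.
- optics.boxes_of(camera, thing): "location" ([column, row] in pixels, amid what is visible of it).
- optics.pinpoint(camera, thing): "location" ([column, row] in pixels: a listed point, or the origin of a listed thing).
The state is a dict: "clock": time; "joints": joint angles; "dq": joint speeds; "joint_efforts": joint torques, N m; "position": TCP position; "ee_rot": TCP orientation; "force": force on the tool from outside, world axes, zero at the start; "ft_torque": the same for the moment, N m; "width": opening from 0.0 (shut) to 1.0 (fully open).
Only numpy, scipy, OpenCV 4.12 (cv2) and the standard library are available. Lean on these libraries where they do the work, as an engineer would, in place of code of your own. Each camera call takes 0.05 s, during which the arm holds its last target.

## Working session

There is one attempt and no reset: what is moved stays moved. The work goes in short steps, Python scripts to look and compute and a shell command to move; the robot and the scene stay as the last step left them, time stands still between calls to the robot, and variables do not carry over. Pictures are saved under pics/ and viewed, and the job is handed in when it is done.

```bash
ls; mkdir -p pics; python3 - <<'E'
from cell import arm, optics
import cv2
print(arm.observe())
for n in ["side","top"]:
    im=optics.get_image(n); cv2.imwrite(f"pics/{n}0.png",im[:,:,::-1]); print(n,optics.camera_info(n))
E
```

```text
pics
{'clock': 0.0, 'joints': array([-1.34960623,  0.43522462,  0.02493437,  1.57412182, -0.01160416,
        1.13400472, -0.07512637]), 'dq': array([-0.00104365, -0.00033852, -0.001062  , -0.00161021,  0.00044315,
       -0.00074298, -0.00086693]), 'joint_efforts': array([ 5.55542488e-05, -6.67851877e+01,  9.84715931e-01, -3.14457715e+01,
       -6.06037932e-02,  4.29765531e-02,  1.59887340e-04]), 'position': array([0.19872118, 0.59203061, 0.23993393]), 'ee_rot': array([-5.06465489e-01, -3.10036184e+00,  2.52593281e-03]), 'force': array([-3.39963188e-01, -3.33377548e-01,  9.37452752e-05]), 'ft_torque': array([ 0.02795028, -0.02753661,  0.04961351]), 'width': 1.0016603711456091}
side {'fx': 484.44406570871473, 'fy': 484.44406570871473, 'cx': 259.8328070704121, 'cy': 190.43982698252944, 'R': array([[ 8.04386043e-01, -5.94106776e-01,  4.82422733e-04],
       [-4.41558906e-01, -5.98387965e-01, -6.68548858e-01],
       [ 3.97478083e-01,  5.37558353e-01, -7.43668065e-01]]), 't': array([-0.42380872,  0.32443866,  1.3448565 ])}
top {'fx': 404.96261371014657, 'fy': 404.96261371014657, 'cx': 250.45711529238966, 'cy': 192.40055730493273, 'R': array([[-0.00305383, -0.99998012,  0.00551603],
       [-0.99820289,  0.00271819, -0.05986327],
       [ 0.05984708, -0.00568893, -0.99819135]]), 't': array([4.89994055e-04, 5.15641063e-01, 1.27447122e+00])}
```

View pics/side0.png

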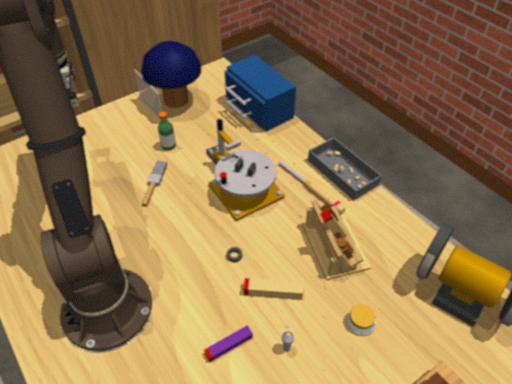

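View pics/top0.png

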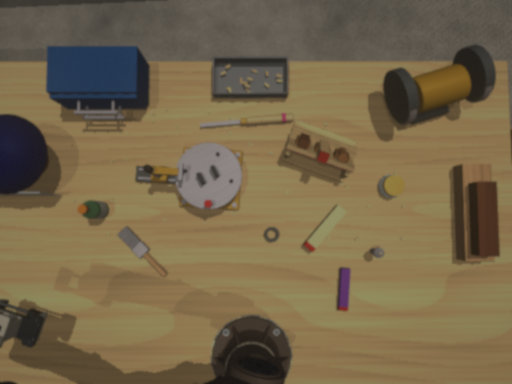

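```bash
cat > h.py <<'E'
import numpy as np, cv2
from cell import arm, optics
CI={n:optics.camera_info(n) for n in ["side","top"]}
def proj(n,X):
    c=CI[n]; p=c["R"]@np.asarray(X,float)+c["t"]; return np.array([c["fx"]*p[0]/p[2]+c["cx"],c["fy"]*p[1]/p[2]+c["cy"]])
def ray(n,uv):
    c=CI[n]; d=c["R"].T@np.array([(uv[0]-c["cx"])/c["fx"],(uv[1]-c["cy"])/c["fy"],1.]); return -c["R"].T@c["t"], d/np.linalg.norm(d)
def onz(n,uv,z):
    o,d=ray(n,uv); return o+d*(z-o[2])/d[2]
def tri(us,ut):
    A=np.zeros((3,3));b=np.zeros(3)
    o1,d1=ray("side",us);o2,d2=ray("top",ut)
    for o,d in((o1,d1),(o2,d2)):
        P=np.eye(3)-np.outer(d,d);A+=P;b+=P@o
    X=np.linalg.solve(A,b)
    gap=abs(np.dot(o2-o1,np.cross(d1,d2)/np.linalg.norm(np.cross(d1,d2))))
    return X,gap
E
python3 - <<'E'
from h import *
np.set_printoptions(precision=4,suppress=True)
for t in ["blank_mid","blank","rack","chuck","crank_knob","rest_knob","rest_bar","rest","stand","walnut","dowel"]:
    r={}
    for n in ["side","top"]:
        r[n]=optics.pinpoint(n,t)
        print(t,n,[(np.round(d["location"],1).tolist(),round(d["score"],2)) for d in r[n]][:4])
    if r["side"] and r["top"]: print("   ",*tri(r["side"][0]["location"],r["top"][0]["location"]))
print(arm.observe()["clock"])
E
```

```text
blank_mid side [([275.4, 286.4], 0.9), ([332.0, 227.7], 0.87), ([226.6, 345.4], 0.84)]
blank_mid top [([326.4, 228.6], 0.96), ([343.8, 286.9], 0.56), ([322.3, 149.5], 0.49)]
    [ 0.402  -0.2391  0.0331] 0.0036089475300908323
blank side [([251.9, 330.1], 0.94), ([342.0, 232.8], 0.86), ([305.8, 286.6], 0.84), ([310.6, 187.8], 0.72)]
blank top [([338.3, 208.5], 0.79), ([342.4, 267.0], 0.64), ([325.0, 145.1], 0.56), ([372.6, 247.5], 0.42)]
    [ 0.3912 -0.2761 -0.1113] 0.16223584512432923
rack side [([333.3, 241.5], 0.9)]
rack top [([317.4, 150.3], 0.69)]
    [ 0.6485 -0.2148  0.0173] 0.003729566652303014
chuck side [([248.7, 168.5], 0.55)]
chuck top [([208.3, 174.7], 0.98), ([390.9, 185.6], 0.48)]
    [0.5669 0.122  0.1066] 0.008956559526239949
crank_knob side [([220.8, 176.5], 0.89)]
crank_knob top [([208.7, 200.6], 0.93)]
    [0.4785 0.1256 0.1226] 0.016541068903132207
rest_knob side [([215.6, 124.1], 0.58)]
rest_knob top [([148.4, 167.6], 0.67), ([266.3, 232.3], 0.61)]
    [0.569  0.2885 0.1782] 0.016145666280008405
rest_bar side [([232.8, 147.7], 0.73)]
rest_bar top [([181.7, 169.9], 0.76), ([208.3, 176.3], 0.56), ([319.3, 152.2], 0.24)]
    [0.5705 0.2003 0.1377] 0.008232906655484434
rest side [([222.4, 157.8], 0.98), ([333.4, 226.2], 0.26)]
rest top [([157.4, 176.5], 0.68)]
    [0.5712 0.2919 0.0193] 0.010439887573988879
stand side [([245.5, 191.5], 0.56)]
stand top [([213.6, 176.2], 0.67), ([145.4, 167.6], 0.26)]
    [0.5639 0.121  0.0001] 0.012545010691937402
walnut side [([332.6, 218.3], 0.4)]
walnut top [([302.7, 137.5], 0.62)]
    [ 0.6843 -0.1642  0.0522] 0.0008699112169555143
dowel side [([351.0, 253.0], 0.44)]
dowel top [([341.2, 151.0], 0.4)]
    [ 0.6445 -0.2869  0.0428] 0.002360791782607247
1.2
```

```bash
python3 - <<'E'
import cv2
s=cv2.imread("pics/side0.png");t=cv2.imread("pics/top0.png")
def z(im,x0,y0,w,h,k,f): cv2.imwrite(f,cv2.resize(im[y0:y0+h,x0:x0+w],None,fx=k,fy=k,interpolation=cv2.INTER_CUBIC))
z(s,195,110,100,110,5,"pics/z1.png")
z(s,270,150,110,130,4.5,"pics/z2.png")
z(t,125,125,130,95,6,"pics/z3.png")
z(t,270,110,100,80,7,"pics/z4.png")
E
```

```text
(no output)
```

View pics/z1.png

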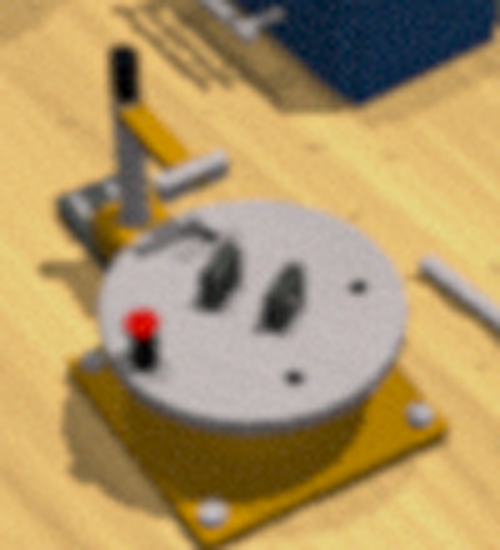

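View pics/z2.png

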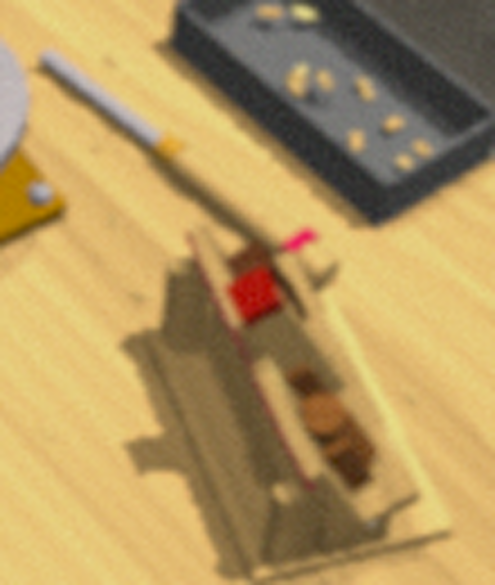

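View pics/z3.png

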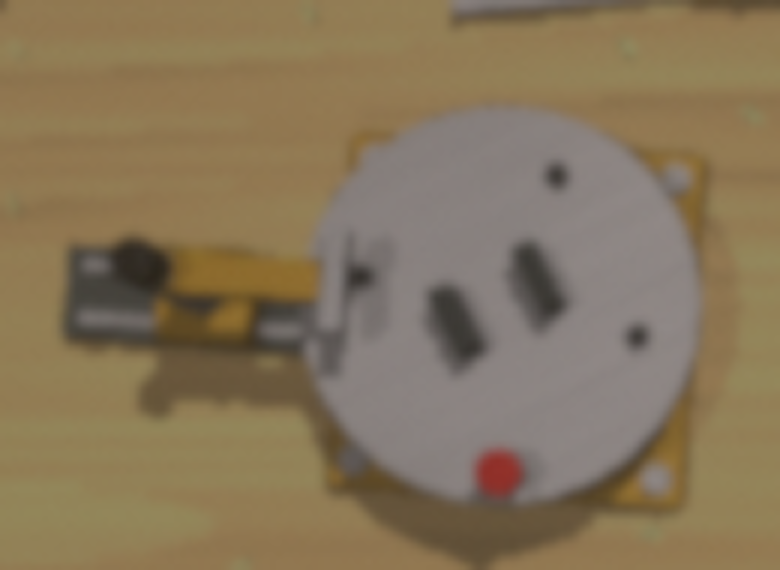

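View pics/z4.png

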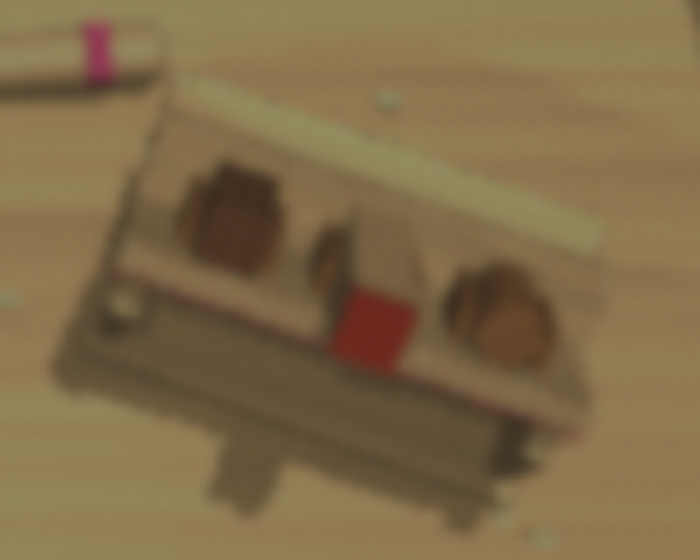

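```bash
cat > disk.py <<'E'
from h import *
from scipy.optimize import least_squares
np.set_printoptions(precision=4,suppress=True)
def rimpts(n,im,c0,z=0.1,r=0.1,K=180):
    # radial search for max gradient in saturation near predicted rim
    hsv=cv2.cvtColor(im,cv2.COLOR_RGB2HSV); S=cv2.GaussianBlur(hsv[:,:,1].astype(np.float32),(0,0),0.8)
    out=[]
    for a in np.linspace(0,2*np.pi,K,endpoint=False):
        d=np.array([np.cos(a),np.sin(a),0])
        rr=np.arange(r-0.012,r+0.012,0.0005)
        uv=np.array([proj(n,np.array([c0[0],c0[1],z])+d*q) for q in rr]).astype(np.float32)
        v=cv2.remap(S,uv[:,0].copy()[None],uv[:,1].copy()[None],cv2.INTER_CUBIC)[0]
        g=np.gradient(v); i=np.argmax(g)
        if g[i]>3 and 2<i<len(rr)-3: out.append((a,*uv[i]))
    return np.array(out)
def fit(n,im,c0,z=0.1,r=0.1,sel=None):
    c=np.array(c0[:2],float)
    for _ in range(4):
        p=rimpts(n,im,c,z,r)
        if sel is not None: p=p[[sel(a) for a in p[:,0]]]
        X=np.array([onz(n,q[1:],z) for q in p])[:,:2]
        f=lambda c:np.linalg.norm(X-c,axis=1)-r
        s=least_squares(f,c,loss="soft_l1",f_scale=0.001); c=s.x
    return c,len(p),np.median(np.abs(f(c)))
if __name__=="__main__":
    s=cv2.imread("pics/side0.png")[:,:,::-1].copy();t=cv2.imread("pics/top0.png")[:,:,::-1].copy()
    print(fit("top",t,(0.565,0.12)))
    print(fit("side",s,(0.565,0.12)))
    # far half only for side
    print(fit("side",s,(0.565,0.12),sel=lambda a: np.cos(a-np.arctan2(.53,.4))>0))
    print(fit("side",s,(0.565,0.12),sel=lambda a: np.cos(a-np.arctan2(.53,.4))<0.3))
E
python3 disk.py
```

```text
(array([0.5615, 0.1253]), 168, np.float64(0.0009481411451637001))
(array([0.5563, 0.1204]), 177, np.float64(0.002683998056455514))
(array([0.5578, 0.1234]), 90, np.float64(0.0013804821494953629))
(array([0.5531, 0.1154]), 104, np.float64(0.0014014521905982083))
```

```bash
python3 - <<'E'
from h import *
for n in CI: print(n,-CI[n]["R"].T@CI[n]["t"])
s=cv2.imread("pics/side0.png");t=cv2.imread("pics/top0.png")
def z(im,x0,y0,w,h,k): return cv2.resize(im[y0:y0+h,x0:x0+w],None,fx=k,fy=k,interpolation=cv2.INTER_CUBIC)
a=z(s,305,190,40,48,10); b=z(t,300,135,40,48,10)
cv2.imwrite("pics/z5.png",np.hstack([a,b]))
E
```

```text
side [-0.05038638 -0.78058629  1.21723438]
top [0.43844251 0.00633875 1.3030314 ]
```

View pics/z5.png

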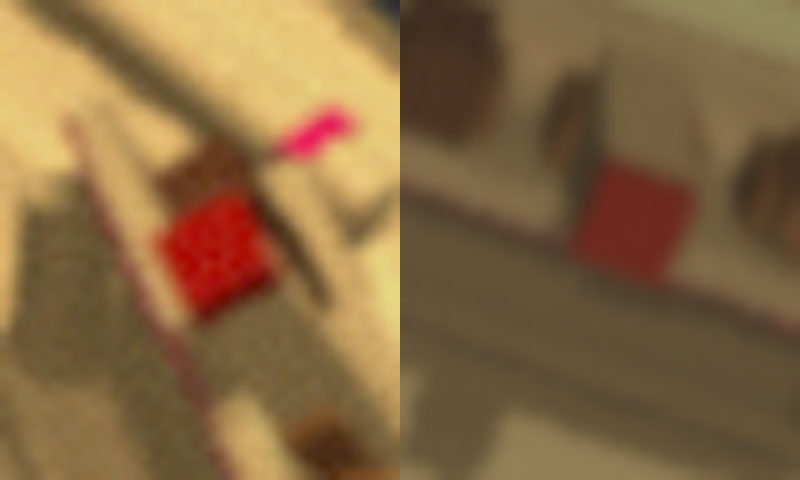

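```bash
cat > red.py <<'E'
from h import *
from scipy.optimize import minimize
from scipy.spatial.transform import Rotation as Ro
np.set_printoptions(precision=4,suppress=True)
def softred(im,win):
    x0,y0,x1,y1=win; f=im[y0:y1,x0:x1].astype(float)
    q=(f[:,:,0]-np.maximum(f[:,:,1],f[:,:,2]))/(f.sum(2)+20)
    return q
def mask(n,pts,win,ss=8):
    x0,y0,x1,y1=win
    uv=np.array([proj(n,p) for p in pts]); 
    h=cv2.convexHull(uv.astype(np.float32))[:,0]
    m=np.zeros(((y1-y0)*ss,(x1-x0)*ss),np.uint8)
    pp=((h-[x0,y0]+0.5)*ss-0.5)
    cv2.fillConvexPoly(m,np.round(pp*16).astype(np.int32),255,shift=4)
    m=cv2.GaussianBlur(m.astype(np.float32)/255,(0,0),0.6*ss)
    return cv2.resize(m,(x1-x0,y1-y0),interpolation=cv2.INTER_AREA)
E
python3 - <<'E'
from red import *
ims={n:cv2.imread(f"pics/{n}0.png")[:,:,::-1] for n in ["side","top"]}
wins={"side":(316,204,337,225),"top":(312,146,335,168)}
Q={n:softred(ims[n],wins[n]) for n in ims}
T={}
for n in Q:
    q=Q[n]; hi=np.percentile(q,90) ; lo=np.percentile(q,30); T[n]=np.clip((q-lo)/(hi-lo),0,1); print(n,lo,hi)
cap=np.array([[a,b,c] for a in(-.014,.014) for b in(-.014,.014) for c in(-.012,0)])
def Rb(yaw,lean): return (Ro.from_euler("z",yaw,degrees=True)*Ro.from_euler("y",-lean,degrees=True)).as_matrix()
def cost(p,cams=("side","top"),sep=False):
    pts=np.array(p[:3])+cap@Rb(p[3],p[4]).T
    e=[((mask(n,pts,wins[n])-T[n])**2).sum() for n in cams]
    return e if sep else sum(e)
X0,_=tri((326,215),(323,156)); print(X0)
for lean in (28,None):
    best=None
    for dz in(0,):
        if lean: f=lambda p:cost([*p[:3]/1000,p[3],lean]); x0=[*X0*1000,-19]
        else: f=lambda p:cost([*p[:3]/1000,p[3],p[4]])
        if not lean: x0=[*r.x,28]
        r=minimize(f,x0,method="Nelder-Mead",options=dict(maxiter=1500,xatol=.05,fatol=.01,initial_simplex=np.vstack([x0]+[np.array(x0)+4*np.eye(len(x0))[i] for i in range(len(x0))])))
    p=r.x if not lean else [*r.x,lean]
    print(lean,r.x,r.fun,cost([*np.array(p[:3])/1000,*p[3:]],sep=True))
# per cam shifts at fixed pose (z fixed)
for n in ims:
    g=lambda q:cost([q[0]/1000,q[1]/1000,p0[2]/1000,-19.5,28],cams=(n,))
    p0=r.x; rr=minimize(g,p0[:2],method="Nelder-Mead",options=dict(initial_simplex=p0[:2]+np.array([[0,0],[3,0],[0,3]])));print(n,rr.x,rr.fun)
E
```

```text
side 0.08849557522123894 0.6265560165975104
top 0.07046979865771812 0.32675120772946864
[ 0.6077 -0.2048  0.1652]
28 [ 603.6683 -204.0355  172.6175  -18.0468] 10.637617814403761 [np.float64(7.8461900953166985), np.float64(2.7914277190870616)]
None [ 603.9042 -204.0075  171.933   -19.5452   26.6186] 10.146132530287161 [np.float64(7.640610547889216), np.float64(2.5055219823979455)]
side [ 604.0549 -203.6117] 7.846158288467715
top [ 604.1072 -204.0036] 2.527137506262153
```

```bash
python3 - <<'E'
from h import *
def L(n,a,b,z,off,k):
    A=onz(n,(np.array(a)/k+off),z);B=onz(n,(np.array(b)/k+off),z); d=B-A; return np.degrees(np.arctan2(d[0],-d[1])), np.linalg.norm(d),A,B
# zoom4: offset minus half pixel effects ignored
o=np.array([270,110])-.5+.5/7
print("front edge",L("top",(115,270),(580,435),.12,o,7))
print("back edge",L("top",(205,85),(600,228),.02,o,7))
s=cv2.imread("pics/side0.png");t=cv2.imread("pics/top0.png")
def ov(im,n,x0,y0,w,h,k,polys):
    z=cv2.resize(im[y0:y0+h,x0:x0+w],None,fx=k,fy=k,interpolation=cv2.INTER_CUBIC)
    for P,col in polys:
        uv=np.array([(proj(n,p)-[x0,y0]+.5)*k-.5 for p in P]); cv2.polylines(z,[np.round(uv*16).astype(np.int32)],False,col,1,cv2.LINE_AA,4)
    return z
a=np.linspace(0,2*np.pi,100)
def circ(c,z): return [np.array([c[0]+.1*np.cos(q),c[1]+.1*np.sin(q),z]) for q in a]
for n,im,w in(("side",s,(205,140,85,80,7)),("top",t,(170,135,80,80,7))):
    cv2.imwrite(f"pics/ov_{n}.png",ov(im,n,*w,[(circ((.5615,.1253),.1),(0,255,0)),(circ((.5578,.1234),.1),(255,0,0))]))
E
```

```text
front edge (np.float64(-19.840604284259154), np.float64(0.20709185758839924), array([ 0.63976432, -0.10556214,  0.12      ]), array([ 0.56947638, -0.30036112,  0.12      ]))
back edge (np.float64(-20.273452846384142), np.float64(0.192053051633), array([ 0.74223482, -0.15702056,  0.02      ]), array([ 0.67568823, -0.33717585,  0.02      ]))
```

View pics/ov_side.png

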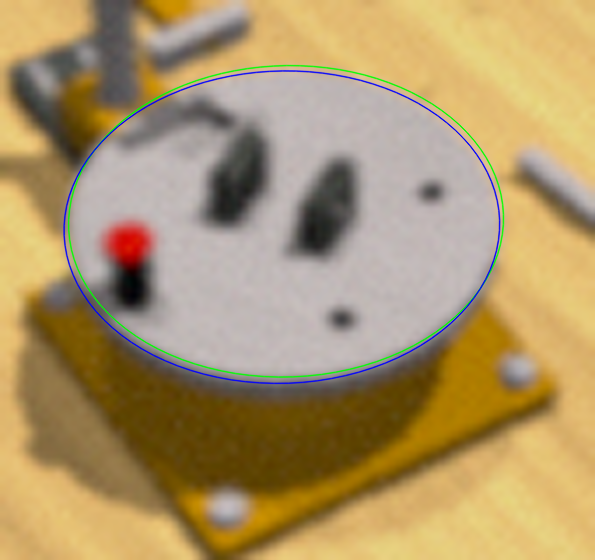

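View pics/ov_top.png

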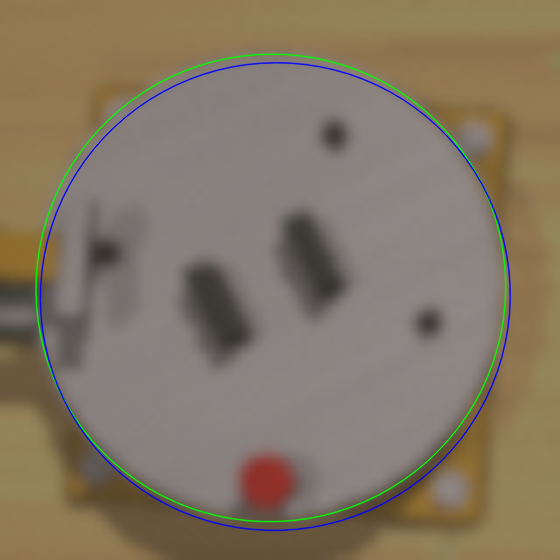

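```bash
cat > plan.py <<'E'
from h import *
from scipy.spatial.transform import Rotation as Ro
np.set_printoptions(precision=4,suppress=True)
def cur():
    s=arm.observe(); return s, np.array(s["position"]), Ro.from_rotvec(s["ee_rot"])
def mk(z,y):
    z=np.array(z,float);z/=np.linalg.norm(z); y=np.array(y,float); y-=z*(y@z); y/=np.linalg.norm(y)
    return Ro.from_matrix(np.column_stack([np.cross(y,z),y,z]))
def show(pos,R,p0=None,R0=None):
    s,p,r=cur()
    if p0 is not None: p=p0
    if R0 is not None: r=R0
    w=np.degrees((r.inv()*R).as_rotvec())
    print("rot total(tool deg)",w,"rows>=",np.abs(w).max()/7.16)
    d=np.array(pos)-p
    print("shift in tool NOW",r.inv().apply(d)*1000,"in tool AFTER",R.inv().apply(d)*1000,"mm; world",d*1000)
YAW=-19.5
def blankR(yaw=YAW,lean=28): return Ro.from_euler("z",yaw,degrees=True)*Ro.from_euler("y",-lean,degrees=True)
TOP=np.array([.604,-.204,.172])
E
python3 - <<'E'
from plan import *
s,p,r=cur(); print(r.as_matrix())
B=blankR().as_matrix()
for sg in(1,-1):
    R=mk(-B[:,2],sg*B[:,1]); show(TOP+B[:,2]*.09,R)
    print(TOP+B[:,2]*.09)
E
```

```text
[[-0.948   0.3182 -0.    ]
 [ 0.3182  0.948  -0.    ]
 [ 0.     -0.     -1.    ]]
rot total(tool deg) [  0.2282 -28.       0.925 ] rows>= 3.910608017658824
shift in tool NOW [-595.3202 -625.4718  -10.7421] in tool AFTER [-539.7091 -615.586   274.7808] mm; world [ 365.317  -782.4092   10.761 ]
[ 0.5642 -0.1899  0.2515]
rot total(tool deg) [  43.3252    0.3531 -173.764 ] rows>= 24.268721893546232
shift in tool NOW [-595.3202 -625.4718  -10.7421] in tool AFTER [539.7091 615.586  274.7808] mm; world [ 365.317  -782.4092   10.761 ]
[ 0.5642 -0.1899  0.2515]
```

```bash
python3 -m creep '[{"translation":[0,0,-0.03],"rot":[0,0,0],"jaw":0.07},{"translation":[-0.01,-0.01,-0.03],"rot":[0,0,0],"jaw":0.07},{"translation":[-0.027,-0.0284,0],"rot":[0,0,0],"jaw":0.07},{"translation":[-0.027,-0.0284,0],"rot":[0,0,0],"jaw":0.07},{"translation":[-0.027,-0.0284,0],"rot":[0,0,0],"jaw":0.07},{"translation":[-0.027,-0.0284,0],"rot":[0,0,0],"jaw":0.07},{"translation":[-0.027,-0.0284,0],"rot":[0,0,0],"jaw":0.07},{"translation":[-0.027,-0.0284,0],"rot":[0,0,0],"jaw":0.07},{"translation":[-0.027,-0.0284,0],"rot":[0,0,0],"jaw":0.07},{"translation":[-0.027,-0.0284,0],"rot":[0,0,0],"jaw":0.07},{"translation":[-0.027,-0.0284,0],"rot":[0,0,0],"jaw":0.07},{"translation":[-0.027,-0.0284,0],"rot":[0,0,0],"jaw":0.07}]'
python3 -m creep '[{"translation":[-0.027,-0.0284,0],"rot":[0,0,0],"jaw":0.07},{"translation":[-0.027,-0.0284,0],"rot":[0,0,0],"jaw":0.07},{"translation":[-0.027,-0.0284,0],"rot":[0,0,0],"jaw":0.07},{"translation":[-0.027,-0.0284,0],"rot":[0,0,0],"jaw":0.07},{"translation":[-0.027,-0.0284,0],"rot":[0,0,0],"jaw":0.07},{"translation":[-0.027,-0.0284,0],"rot":[0,0,0],"jaw":0.07},{"translation":[-0.027,-0.0284,0],"rot":[0,0,0],"jaw":0.07},{"translation":[-0.027,-0.0284,0],"rot":[0,0,0],"jaw":0.07},{"translation":[0,0,0],"rot":[0,-7,0],"jaw":0.07},{"translation":[0,0,0],"rot":[0,-7,0],"jaw":0.07},{"translation":[0,0,0],"rot":[0,-7,0],"jaw":0.07},{"translation":[0,0,0],"rot":[0,-7,0],"jaw":0.07}]'
python3 - <<'E'
from plan import *
B=blankR().as_matrix(); R=mk(-B[:,2],B[:,1]); show(TOP+B[:,2]*.06,R); print(cur()[0])
E
```

```text
clock: 2.2
position: [0.3712, 0.2229, 0.301]
ee_rot: [0.506, 3.1, 0.001]
force: [1.3, 0.5, -0.3]
width: 0.76
clock: 3.2
position: [0.5033, -0.0599, 0.3008]
ee_rot: [0.432, 2.633, -0.104]
force: [-0.4, -2.0, 0.1]
width: 0.762
rot total(tool deg) [ 0.4487 -0.6563  0.7539] rows>= 0.10529854566017752
shift in tool NOW [ -65.8555 -104.0342  119.3229] in tool AFTER [ -65.8368 -102.2272  120.8848] mm; world [  74.1688 -134.7121  -75.8264]
{'clock': 3.2, 'joints': array([-0.5904, -0.0902,  0.4325,  2.1651,  0.4103,  0.6669,  0.82  ]), 'dq': array([-0.0567, -0.5722, -0.6598,  0.9672,  2.0453, -1.1366, -2.2216]), 'joint_efforts': array([ -0.5832, -17.3705,   0.3505, -36.5236,  -3.8257,  -0.569 ,
         5.2692]), 'position': array([ 0.5033, -0.0599,  0.3008]), 'ee_rot': array([ 0.4321,  2.6334, -0.104 ]), 'force': array([-0.4376, -2.0468,  0.1172]), 'ft_torque': array([-0.0261,  0.5411, -0.1162]), 'width': 0.7624124223761702}
```

```bash
python3 -m creep '[{"translation":[-0.0165,-0.0255,0.015],"rot":[0.1,-0.1,0.2],"jaw":0.07},{"translation":[-0.0165,-0.0255,0.015],"rot":[0.1,-0.1,0.2],"jaw":0.07},{"translation":[-0.0165,-0.0255,0.015],"rot":[0.1,-0.2,0.2],"jaw":0.07},{"translation":[-0.0163,-0.0255,0.015],"rot":[0.1,-0.2,0.15],"jaw":0.07},{"translation":[0,0,0],"rot":[0,0,0],"jaw":0.07},{"translation":[0,0,0],"rot":[0,0,0],"jaw":0.07}]'
python3 - <<'E'
from plan import *
B=blankR().as_matrix(); R=mk(-B[:,2],B[:,1]); show(TOP+B[:,2]*.06,R)
s=cur()[0]; print(s["joints"],s["dq"])
out=[]
for n in CI:
    im=optics.get_image(n)[:,:,::-1]; cv2.imwrite(f"pics/{n}1.png",im)
    u=proj(n,TOP).astype(int); x0,y0=u[0]-50,u[1]-60
    out.append(cv2.resize(im[y0:y0+110,x0:x0+100],None,fx=4,fy=4,interpolation=cv2.INTER_CUBIC))
cv2.imwrite("pics/c1.png",np.hstack(out))
E
```

```text
clock: 3.7
position: [0.5505, -0.186, 0.2772]
ee_rot: [0.456, 2.627, -0.116]
force: [-0.1, 1.0, -1.0]
width: 0.765
rot total(tool deg) [-0.2814 -0.4407 -0.1405] rows>= 0.06154917098376216
shift in tool NOW [-0.9189  1.1503 59.3754] in tool AFTER [-0.4646  0.857  59.3857] mm; world [ 26.9535  -8.6356 -52.2163]
[-0.4273  0.0821  0.6752  2.0907  0.0058  0.5086  1.4561] [-0.031  -0.0258 -0.0432  0.0188  0.0437  0.0159 -0.0721]
```

View pics/c1.png

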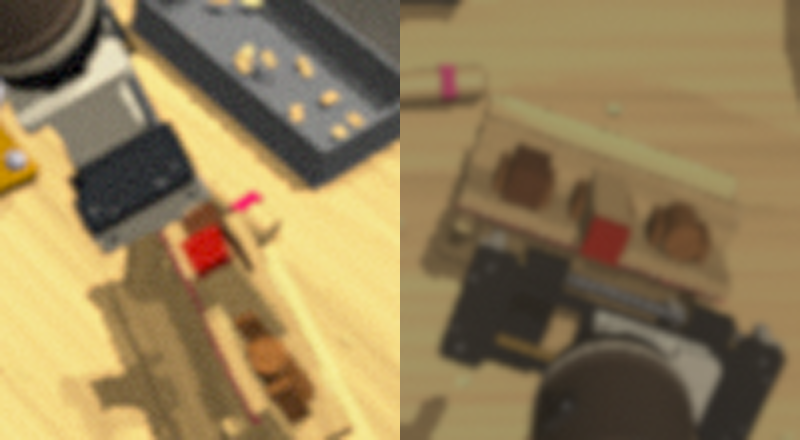

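```bash
python3 -m creep '[{"translation":[-0.0005,0.001,0.015],"rot":[-0.2,-0.4,-0.1],"jaw":0.07},{"translation":[0,0,0.015],"rot":[0,0,0],"jaw":0.07},{"translation":[0,0,0.015],"rot":[0,0,0],"jaw":0.07},{"translation":[0,0,0.015],"rot":[0,0,0],"jaw":0.07},{"translation":[0,0,0.015],"rot":[0,0,0],"jaw":0.07},{"translation":[0,0,0.012],"rot":[0,0,0],"jaw":0.07},{"translation":[0,0,0],"rot":[0,0,0],"jaw":0.06},{"translation":[0,0,0],"rot":[0,0,0],"jaw":0.06}]'
python3 - <<'E'
from plan import *
B=blankR().as_matrix(); R=mk(-B[:,2],B[:,1]); show(TOP-B[:,2]*.029,R)
s=cur()[0]; print(s["force"])
out=[]
for n in CI:
    im=optics.get_image(n)[:,:,::-1]; cv2.imwrite(f"pics/{n}2.png",im)
    u=proj(n,TOP).astype(int); x0,y0=u[0]-50,u[1]-60
    out.append(cv2.resize(im[y0:y0+110,x0:x0+100],None,fx=4,fy=4,interpolation=cv2.INTER_CUBIC))
cv2.imwrite("pics/c2.png",np.hstack(out))
E
```

```text
clock: 4.47
position: [0.5897, -0.1955, 0.2006]
ee_rot: [0.445, 2.621, -0.11]
force: [-0.4, -0.4, 0.6]
width: 0.674
rot total(tool deg) [ 0.118  -0.0818  0.1935] rows>= 0.0270265955835497
shift in tool NOW [-1.0182 -3.3472 61.9305] in tool AFTER [-0.9408 -3.2163 61.9387] mm; world [ 27.12   -13.0157 -54.2469]
[-0.4279 -0.3762  0.5717]
```

View pics/c2.png

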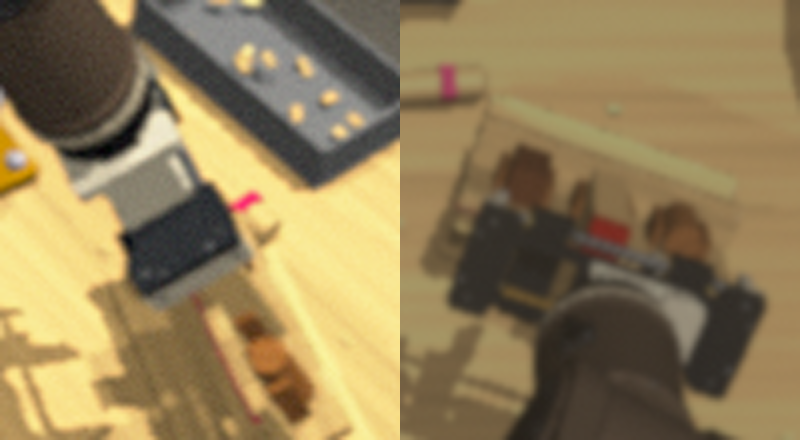

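```bash
python3 -m creep '[{"translation":[-0.001,-0.0033,0.012],"rot":[0.1,-0.1,0.2],"jaw":0.06},{"translation":[0,0,0.013],"rot":[0,0,0],"jaw":0.06},{"translation":[0,0,0.013],"rot":[0,0,0],"jaw":0.06},{"translation":[0,0,0.013],"rot":[0,0,0],"jaw":0.06},{"translation":[0,0,0.008],"rot":[0,0,0],"jaw":0.06},{"translation":[0,0,0],"rot":[0,0,0],"jaw":0.06},{"translation":[0,0,0],"rot":[0,0,0],"jaw":0.06}]'
python3 - <<'E'
from plan import *
B=blankR().as_matrix(); R=mk(-B[:,2],B[:,1]); show(TOP-B[:,2]*.029,R)
s=cur()[0]; print(s["force"])
out=[]
for n in CI:
    im=optics.get_image(n)[:,:,::-1]; cv2.imwrite(f"pics/{n}3.png",im)
    u=proj(n,TOP).astype(int); x0,y0=u[0]-50,u[1]-60
    out.append(cv2.resize(im[y0:y0+110,x0:x0+100],None,fx=4,fy=4,interpolation=cv2.INTER_CUBIC))
cv2.imwrite("pics/c3.png",np.hstack(out))
E
```

```text
clock: 5.15
position: [0.6158, -0.2093, 0.1497]
ee_rot: [0.451, 2.617, -0.113]
force: [0.6, 0.0, 0.4]
width: 0.654
rot total(tool deg) [-0.0272  0.0962 -0.0572] rows>= 0.013442052211975973
shift in tool NOW [0.9568 1.0661 3.2419] in tool AFTER [0.9502 1.0655 3.244 ] mm; world [ 1.0004  0.7761 -3.3104]
[0.6198 0.0287 0.4245]
```

View pics/c3.png

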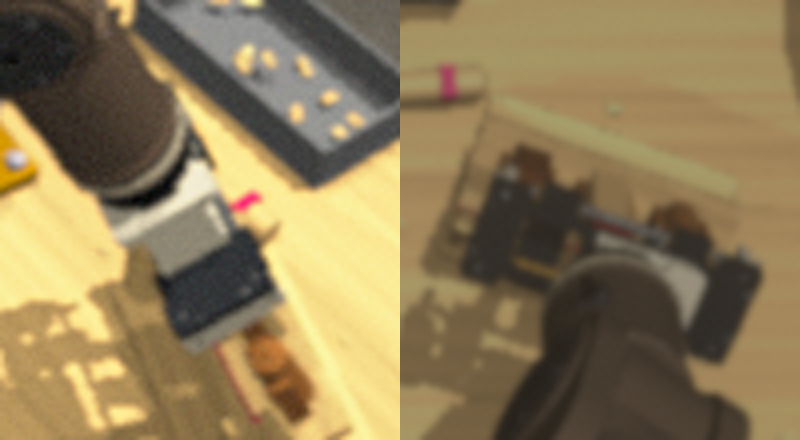

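```bash
python3 -m creep '[{"translation":[0.0005,0.001,0.002],"rot":[0,0,0],"jaw":0.05},{"translation":[0,0,0],"rot":[0,0,0],"jaw":0.04},{"translation":[0,0,0],"rot":[0,0,0],"jaw":0.032},{"translation":[0,0,0],"rot":[0,0,0],"jaw":0.02},{"translation":[0,0,0],"rot":[0,0,0],"jaw":0.02},{"translation":[0,0,0],"rot":[0,0,0],"jaw":0.02}]' 8
python3 - <<'E'
from plan import *
B=blankR().as_matrix(); R=mk(-B[:,2],B[:,1]); show(TOP-B[:,2]*.029,R)
s,p,r=cur(); print(s["width"]*91.8, "tool force",r.inv().apply(s["force"]),r.inv().apply(s["ft_torque"]))
E
```

```text
clock: 5.75
position: [0.6167, -0.2088, 0.1474]
ee_rot: [0.451, 2.617, -0.113]
force: [-1.2, -0.2, 0.7]
width: 0.307
rot total(tool deg) [-0.0405  0.0997 -0.0611] rows>= 0.013920225886234277
shift in tool NOW [0.4031 0.2419 0.8947] in tool AFTER [0.4013 0.2417 0.8956] mm; world [ 0.143   0.2057 -0.9791]
28.14438548603527 tool force [ 0.6242 -0.5914 -1.1368] [ 0.1587  0.6079 -0.0676]
```

```bash
python3 -m creep '[{"translation":[0,0,0],"rot":[0,0,0],"jaw":0.02},{"translation":[0,0,0],"rot":[0,0,0],"jaw":0.02},{"translation":[0,0,-0.006],"rot":[0,0,0],"jaw":0.02},{"translation":[0,0,-0.01],"rot":[0,0,0],"jaw":0.02},{"translation":[0,0,-0.01],"rot":[0,0,0],"jaw":0.02},{"translation":[0,0,-0.01],"rot":[0,0,0],"jaw":0.02}]' 30
python3 - <<'E'
from plan import *
B=blankR().as_matrix(); R=mk(-B[:,2],B[:,1]); show(TOP-B[:,2]*.029,R)
s,p,r=cur(); print(s["width"]*91.8, "tool force",r.inv().apply(s["force"]),r.inv().apply(s["ft_torque"]))
E
```

```text
clock: 6.25
position: [0.6005, -0.2031, 0.1796]
ee_rot: [0.452, 2.617, -0.113]
force: [1.6, -1.1, -0.7]
width: 0.303
rot total(tool deg) [-0.0436  0.0941 -0.0748] rows>= 0.013140457099045126
shift in tool NOW [ 0.4087  0.319  37.4347] in tool AFTER [ 0.3468  0.291  37.4355] mm; world [ 16.3753  -5.4901 -33.2164]
27.81405481553973 tool force [-1.2761 -0.4845  1.4769] [0.0266 0.2996 0.0023]
```

Straight and low force; continue drawing.

```bash
python3 -m creep '[{"translation":[0,0,-0.012],"rot":[0,0,0],"jaw":0.02},{"translation":[0,0,-0.014],"rot":[0,0,0],"jaw":0.02},{"translation":[0,0,-0.014],"rot":[0,0,0],"jaw":0.02},{"translation":[0,0,-0.014],"rot":[0,0,0],"jaw":0.02},{"translation":[0,0,-0.014],"rot":[0,0,0],"jaw":0.02},{"translation":[0,0,-0.014],"rot":[0,0,0],"jaw":0.02},{"translation":[0,0,-0.014],"rot":[0,0,0],"jaw":0.02},{"translation":[0,0,-0.014],"rot":[0,0,0],"jaw":0.02},{"translation":[0,0,-0.014],"rot":[0,0,0],"jaw":0.02},{"translation":[0,0,-0.014],"rot":[0,0,0],"jaw":0.02},{"translation":[0,0,0],"rot":[0,0,0],"jaw":0.02}]'
python3 - <<'E'
from plan import *
s,p,r=cur(); print(s["width"]*91.8, "tool force",r.inv().apply(s["force"]),s["joints"])
out=[]
for n in CI:
    im=optics.get_image(n)[:,:,::-1]; cv2.imwrite(f"pics/{n}4.png",im)
    u=proj(n,p+np.array([.0,0,-.05])).astype(int); x0,y0=max(0,u[0]-50),max(0,u[1]-60)
    out.append(cv2.resize(im[y0:y0+120,x0:x0+100],None,fx=4,fy=4,interpolation=cv2.INTER_CUBIC))
cv2.imwrite("pics/c4.png",np.hstack(out))
E
```

```text
clock: 7.17
position: [0.5392, -0.1814, 0.3028]
ee_rot: [0.452, 2.615, -0.111]
force: [0.6, -0.2, 0.8]
width: 0.305
27.964086550853665 tool force [-0.9478  0.0555 -0.3982] [-0.5189  0.0071  0.7316  2.0866  0.1031  0.5631  1.3664]
```

View pics/c4.png

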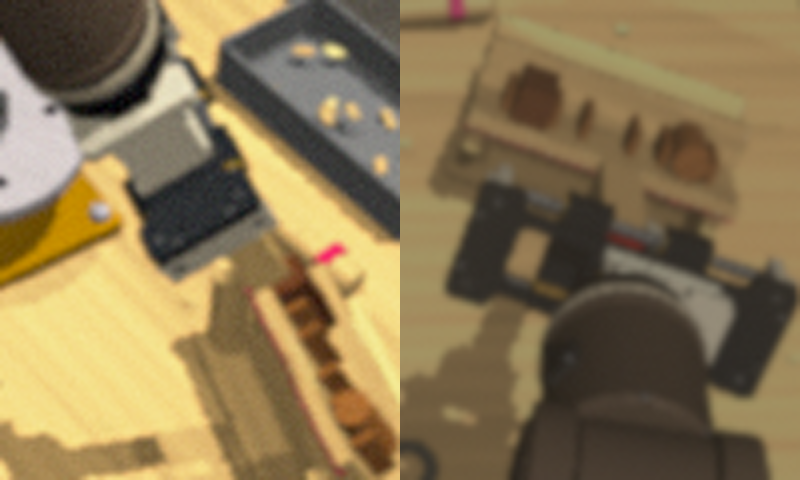

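```bash
cat > jaws.py <<'E'
from red import *
def jawhull(c,yaw,th,h,z0=.1):
    R=Ro.from_euler("z",yaw).as_matrix(); out=[]
    for s in(1,-1):
        P=[]
        for x in(-.017,.017):
            P+= [[x,s*.01575,0],[x,s*(.01575+th),0],[x,s*(.01575+th),h],[x,s*.018,h],[x,s*.01575,h-.006]]
        out.append(np.array([c[0],c[1],z0])+np.array(P)@R.T)
    return out
def fitj(im,n,c0,yaw0,win,verbose=True):
    x0,y0,x1,y1=win
    V=im[y0:y1,x0:x1].max(2).astype(float)
    hi=np.median(V); lo=np.percentile(V,2); T=np.clip((hi*0.9-V)/(hi*0.9-lo-10),0,1)
    def f(q):
        m=np.zeros_like(T)
        for P in jawhull(q[:2]/1000,q[2]/50,q[3]/1000,.03): m=np.maximum(m,mask(n,P,win))
        return ((m-T)**2).sum()
    b=None
    x=np.array([c0[0]*1000,c0[1]*1000,yaw0*50,12.])
    for k in range(3):
        r=minimize(f,x,method="Nelder-Mead",options=dict(maxiter=800,xatol=.02,fatol=.005,initial_simplex=np.vstack([x]+[x+d for d in np.diag([3,3,5,2])]))); x=r.x
    return x[:2],np.degrees(x[2]/50),x[3],r.fun,T,f
if __name__=="__main__":
    s=cv2.imread("pics/side0.png")[:,:,::-1];t=cv2.imread("pics/top0.png")[:,:,::-1]
    for y in (0.3,.5,.7):
        r=fitj(t,"top",(.5615,.1253),y,(191,160,224,191)); print("top",r[:4])
        r=fitj(s,"side",(.5578,.1234),y,(231,154,259,180)); print("side",r[:4])
E
python3 jaws.py
```

```text
top (array([560.5792, 126.4096]), np.float64(26.52871861863412), np.float64(14.515214345941335), np.float64(5.798487179099855))
side (array([559.2486, 124.7232]), np.float64(29.691565809272593), np.float64(12.167601882779582), np.float64(10.916479704937327))
top (array([560.5198, 126.5658]), np.float64(26.427061497575174), np.float64(14.693379667546804), np.float64(5.723941337107181))
side (array([559.258 , 124.6802]), np.float64(29.61363135721292), np.float64(12.075750334803434), np.float64(10.927621248551176))
top (array([560.5256, 126.3795]), np.float64(26.40742645932002), np.float64(14.723211247044471), np.float64(5.719632907022577))
side (array([558.7354, 124.279 ]), np.float64(29.33018768851221), np.float64(12.036164752488952), np.float64(10.95521221400086))
```

```bash
python3 - <<'E'
from jaws import *
ims={n:cv2.imread(f"pics/{n}0.png")[:,:,::-1] for n in CI}
uv={}
for n,w in (("side",(214,166,232,184)),("top",(198,193,220,212))):
    q=softred(ims[n],w); lo=np.percentile(q,30); m=np.clip(q-lo-.1,0,None); yy,xx=np.mgrid[w[1]:w[3],w[0]:w[2]]
    uv[n]=np.array([(m*xx).sum(),(m*yy).sum()])/m.sum(); print(n,uv[n])
X,g=tri(uv["side"],uv["top"]); print(X,g)
for z in(.135,.137,.14):
  K=onz("top",uv["top"],z); K2=onz("side",uv["side"],z)
  for c,k in(((.5615,.1253),K),((.5578,.1234),K2)):
    d=k[:2]-c; print(z,k,np.linalg.norm(d),np.degrees(np.arctan2(d[1],d[0]))-155)
# overlays
k=14
for n,c,win in(("top",(.5607,.126),(188,157,228,195)),("side",(.559,.1245),(228,150,264,184))):
    im=ims[n][:,:,::-1]; x0,y0,x1,y1=win; o=[]
    for yaw in(26.5,29.5):
        z=cv2.resize(im[y0:y1,x0:x1],None,fx=10,fy=10,interpolation=cv2.INTER_CUBIC)
        for P in jawhull(c,np.radians(yaw),.012,.03):
            for idx in([0,1,2,3,4,0],[5,6,7,8,9,5],[3,8],[2,7],[4,9],[0,5]):
                u=np.array([(proj(n,P[i])-[x0,y0]+.5)*10-.5 for i in idx]); cv2.polylines(z,[np.round(u*16).astype(np.int32)],False,(0,255,0),1,cv2.LINE_AA,4)
        o.append(z)
    cv2.imwrite(f"pics/jov_{n}.png",np.hstack(o))
E
```

```text
side [222.9818 174.9305]
top [207.6488 203.4549]
[0.4766 0.1238 0.1317] 0.0008695891136110516
0.135 [0.4769 0.1232 0.135 ] 0.08464544314833124 -333.57981864876297
0.135 [0.4747 0.1213 0.135 ] 0.08316569372554262 -333.52666693230117
0.137 [0.4768 0.123  0.137 ] 0.08471643150114037 -333.44562872800464
0.137 [0.4737 0.1196 0.137 ] 0.08419452539898908 -332.409771940822
0.14 [0.4767 0.1227 0.14  ] 0.08482378349399262 -333.2447668165912
0.14 [0.4722 0.1171 0.14  ] 0.08579593975540006 -330.7856757946324
```

View pics/jov_top.png

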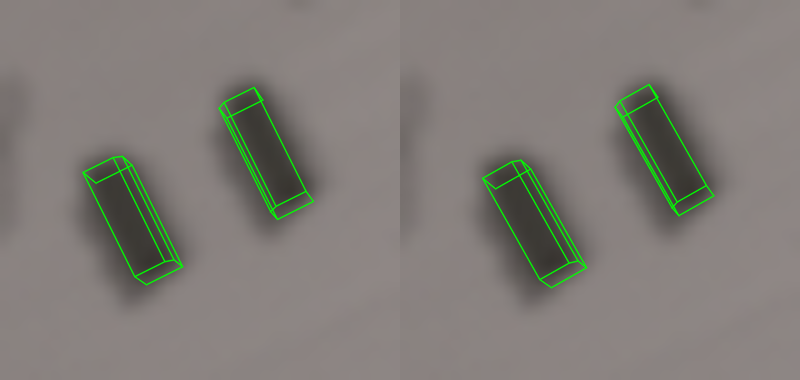

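View pics/jov_side.png

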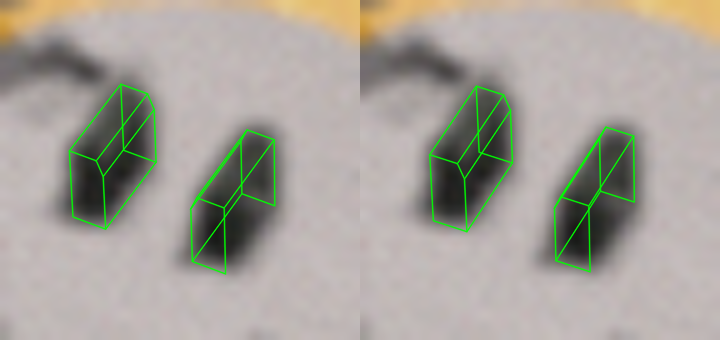

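```bash
python3 -m creep '[{"translation":[0,0,0],"rot":[0,5,0],"jaw":0.02},{"translation":[0,0,0],"rot":[0,7,0],"jaw":0.02},{"translation":[0,0,0],"rot":[0,7,0],"jaw":0.02},{"translation":[0,0,0],"rot":[0,6,0],"jaw":0.02},{"translation":[0,0,0],"rot":[0,3,0],"jaw":0.02},{"translation":[0,0,0],"rot":[0,0,0],"jaw":0.02},{"translation":[0,0,0],"rot":[0,0,0],"jaw":0.02}]'
python3 - <<'E'
from plan import *
s,p,r=cur(); a=np.radians(27)
show([.5598,.125,.303],mk([0,0,-1],[np.cos(a),np.sin(a),0])); print(r.as_matrix(),s["joints"])
E
```

```text
clock: 7.85
position: [0.5398, -0.1819, 0.2989]
ee_rot: [0.535, 3.095, -0.003]
force: [0.5, 0.2, -0.7]
width: 0.303
rot total(tool deg) [-0.0787  0.086  43.375 ] rows>= 6.057956512615465
shift in tool NOW [ 84.2718 295.8007  -4.6616] in tool AFTER [264.4103 157.1377  -4.0598] mm; world [ 19.971  306.9303   4.0598]
[[-0.9419  0.3359  0.0002]
 [ 0.3359  0.9419 -0.002 ]
 [-0.0009 -0.0018 -1.    ]] [-0.321   0.3491  0.7612  1.6685 -0.2517  1.2247  1.7243]
```

```bash
python3 -m creep '[{"translation":[0,0,0],"rot":[0,0,4],"jaw":0.02},{"translation":[0,0,0],"rot":[0,0,6],"jaw":0.02},{"translation":[0,0,0],"rot":[0,0,7],"jaw":0.02},{"translation":[0,0,0],"rot":[0,0,7],"jaw":0.02},{"translation":[0,0,0],"rot":[0,0,7],"jaw":0.02},{"translation":[0,0,0],"rot":[0,0,7],"jaw":0.02},{"translation":[0,0,0],"rot":[0,0,5.4],"jaw":0.02},{"translation":[0,0,0],"rot":[0,0,0],"jaw":0.02}]'
python3 -m creep '[{"translation":[0.016,0.009,0],"rot":[0,0,0],"jaw":0.02},{"translation":[0.026,0.0155,0],"rot":[0,0,0],"jaw":0.02},{"translation":[0.026,0.0155,0],"rot":[0,0,0],"jaw":0.02},{"translation":[0.026,0.0155,0],"rot":[0,0,0],"jaw":0.02},{"translation":[0.026,0.0155,0],"rot":[0,0,0],"jaw":0.02},{"translation":[0.026,0.0155,0],"rot":[0,0,0],"jaw":0.02},{"translation":[0.026,0.0155,0],"rot":[0,0,0],"jaw":0.02},{"translation":[0.026,0.0155,0],"rot":[0,0,0],"jaw":0.02},{"translation":[0.026,0.0155,0],"rot":[0,0,0],"jaw":0.02},{"translation":[0.026,0.0155,0],"rot":[0,0,0],"jaw":0.02},{"translation":[0.014,0.0085,0],"rot":[0,0,0],"jaw":0.02},{"translation":[0,0,0],"rot":[0,0,0],"jaw":0.02}]'
python3 - <<'E'
from plan import *
s,p,r=cur(); a=np.radians(27)
show([.5598,.125,.303],mk([0,0,-1],[np.cos(a),np.sin(a),0])); print(s["joints"],s["width"])
E
```

```text
clock: 8.52
position: [0.5388, -0.1808, 0.3003]
ee_rot: [1.645, 2.673, 0.002]
force: [0.2, 0.2, -0.0]
width: 0.304
clock: 9.52
position: [0.5588, 0.1301, 0.2998]
ee_rot: [1.628, 2.686, 0.002]
force: [-0.3, 0.2, -1.1]
width: 0.306
rot total(tool deg) [ 0.0938 -0.0205  0.551 ] rows>= 0.07695786472309091
shift in tool NOW [-4.9944 -1.5087 -3.1688] in tool AFTER [-5.0099 -1.4657 -3.1646] mm; world [ 0.9684 -5.1293  3.1646]
[-0.9696  0.3957  0.9268  1.6646 -0.3322  1.2472  0.5079] 0.30595495630661307
```

```bash
python3 -m creep '[{"translation":[-0.005,-0.0015,0],"rot":[0.1,0,0.5],"jaw":0.02},{"translation":[0,0,0.013],"rot":[0,0,0],"jaw":0.02},{"translation":[0,0,0.014],"rot":[0,0,0],"jaw":0.02},{"translation":[0,0,0.014],"rot":[0,0,0],"jaw":0.02},{"translation":[0,0,0.01],"rot":[0,0,0],"jaw":0.02},{"translation":[0,0,0],"rot":[0,0,0],"jaw":0.02},{"translation":[0,0,0],"rot":[0,0,0],"jaw":0.02},{"translation":[0,0,0],"rot":[0,0,0],"jaw":0.02}]'
python3 - <<'E'
from plan import *
s,p,r=cur(); a=np.radians(27)
show([.5598,.125,.246],mk([0,0,-1],[np.cos(a),np.sin(a),0]))
out=[]
for n in CI:
    im=optics.get_image(n)[:,:,::-1]; cv2.imwrite(f"pics/{n}5.png",im)
    u=proj(n,p+np.array([.0,0,-.08])).astype(int); x0,y0=max(0,u[0]-40),max(0,u[1]-60)
    out.append(cv2.resize(im[y0:y0+110,x0:x0+80],None,fx=5,fy=5,interpolation=cv2.INTER_CUBIC))
cv2.imwrite("pics/c5.png",np.hstack(out))
E
```

```text
clock: 10.18
position: [0.5607, 0.1192, 0.2504]
ee_rot: [1.653, 2.67, -0.001]
force: [-0.3, 0.4, -0.4]
width: 0.307
rot total(tool deg) [ 0.0132  0.091  -0.5202] rows>= 0.0726551171947544
shift in tool NOW [5.6177 1.7555 4.373 ] in tool AFTER [5.5946 1.8074 4.3815] mm; world [-0.9295  5.8053 -4.3815]
```

View pics/c5.png

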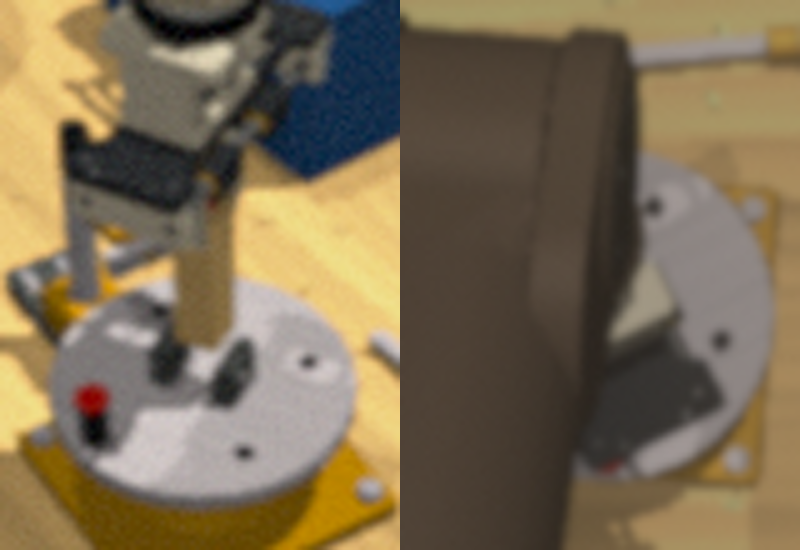

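```bash
python3 -m creep '[{"translation":[0.0028,0.0009,0.001],"rot":[0,0,-0.3],"jaw":0.02},{"translation":[0.0028,0.0009,0.001],"rot":[0,0,-0.2],"jaw":0.02},{"translation":[0,0,0],"rot":[0,0,0],"jaw":0.02},{"translation":[0,0,0],"rot":[0,0,0],"jaw":0.02},{"translation":[0,0,0],"rot":[0,0,0],"jaw":0.02},{"translation":[0,0,0],"rot":[0,0,0],"jaw":0.02}]'
cat > ovb.py <<'E'
from plan import *
import sys
# overlay predicted blank (from TCP), jaws on the side image
def lines(P,idx): return [P[i] for i in idx]
def main(tag,c=(.5585,.1242),yaw=27,depth=.029,win=(205,95,75,95),k=6):
    s,p,r=cur(); M=r.as_matrix()
    im=optics.get_image("side"); cv2.imwrite(f"pics/side{tag}.png",im[:,:,::-1])
    top=p-M[:,2]*depth; B=np.column_stack([-M[:,0],M[:,1],-M[:,2]])
    x0,y0,w,h=win
    z=cv2.resize(im[y0:y0+h,x0:x0+w,::-1],None,fx=k,fy=k,interpolation=cv2.INTER_CUBIC)
    def draw(P,col):
        u=np.array([(proj("side",q)-[x0,y0]+.5)*k-.5 for q in P]); cv2.polylines(z,[np.round(u*16).astype(np.int32)],False,col,1,cv2.LINE_AA,4)
    sq=np.array([[-1,-1],[1,-1],[1,1],[-1,1],[-1,-1]])*.014
    lo=[top+B@[a,b,-.13] for a,b in sq]; hi=[top+B@[a,b,0] for a,b in sq]
    draw(lo,(255,0,0));draw(hi,(255,0,0))
    for i in range(4): draw([lo[i],hi[i]],(255,0,0))
    from jaws import jawhull
    for P in jawhull(c,np.radians(yaw),.012,.03):
        for idx in([0,1,2,3,4,0],[5,6,7,8,9,5],[3,8],[2,7],[4,9],[0,5]): draw([P[i] for i in idx],(0,255,0))
    cv2.imwrite(f"pics/o{tag}.png",z); print(p,s["force"],s["width"])
    show([.5598,.125,p[2]],mk([0,0,-1],[np.cos(np.radians(27)),np.sin(np.radians(27)),0]))
if __name__=="__main__": main(sys.argv[1])
E
python3 ovb.py 6
```

```text
clock: 10.78
position: [0.5594, 0.1259, 0.2476]
ee_rot: [1.64, 2.678, -0.002]
force: [-0.3, -0.1, -0.1]
width: 0.301
[0.5594 0.1259 0.2476] [-0.3463 -0.0501 -0.1492] 0.3006716525886607
rot total(tool deg) [-0.0419  0.0724  0.0284] rows>= 0.01010694807022826
shift in tool NOW [-0.9161 -0.0203  0.0046] in tool AFTER [-0.9162 -0.0198  0.0034] mm; world [ 0.3983 -0.8253 -0.0034]
```

View pics/o6.png

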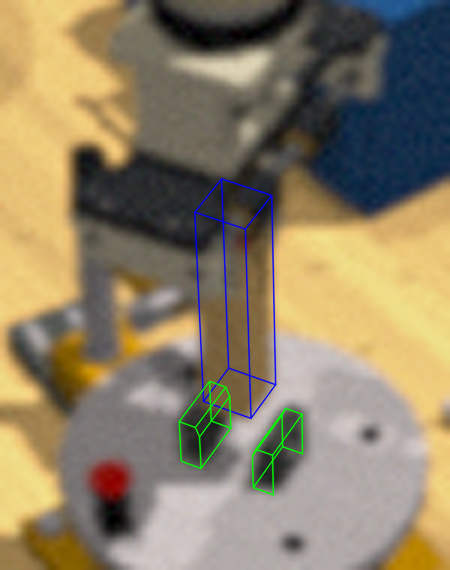

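```bash
python3 - <<'E'
import ovb,sys
from plan import *
# reuse saved image: zoom foot w/ and w/o overlay
im=cv2.imread("pics/side6.png")
class F: pass
s,p,r=cur(); M=r.as_matrix(); top=p-M[:,2]*.029; B=np.column_stack([-M[:,0],M[:,1],-M[:,2]])
x0,y0,w,h,k=226,125,36,56,11
z=cv2.resize(im[y0:y0+h,x0:x0+w],None,fx=k,fy=k,interpolation=cv2.INTER_CUBIC); z0=z.copy()
def draw(P,col):
    u=np.array([(proj("side",q)-[x0,y0]+.5)*k-.5 for q in P]); cv2.polylines(z,[np.round(u*16).astype(np.int32)],False,col,1,cv2.LINE_AA,4)
sq=np.array([[-1,-1],[1,-1],[1,1],[-1,1],[-1,-1]])*.014
lo=[top+B@[a,b,-.13] for a,b in sq]; hi=[top+B@[a,b,0] for a,b in sq]
draw(lo,(255,0,0))
for i in range(4): draw([lo[i],hi[i]],(255,0,0))
from jaws import jawhull
for P in jawhull((.5585,.1242),np.radians(27),.012,.03):
    for idx in([0,1,2,3,4,0],[5,6,7,8,9,5],[3,8],[2,7],[4,9],[0,5]): draw([P[i] for i in idx],(0,255,0))
cv2.imwrite("pics/f6.png",np.hstack([z0,z])[:600,:800])
E
```

```text
(no output)
```

View pics/f6.png

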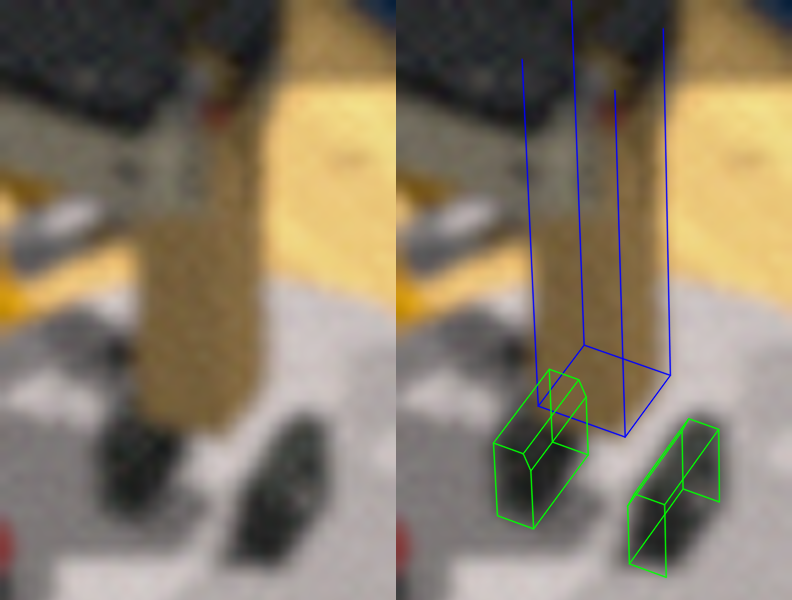

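```bash
python3 - <<'E'
import cv2,numpy as np
im=cv2.imread("pics/side6.png")[:,:,::-1].astype(int)
for y in (148,154,158,162,164):
    print(y,[tuple(im[y,x]) for x in range(234,254)] if 0 else "\n R",im[y,234:254,0],"\n B",im[y,234:254,2])
E
```

```text
148 
 R [185 213 223 205 162 126 119 118 118 122 120 119 126 132 133 159 209 230
 237 239] 
 B [ 98 108 107 100  77  64  61  58  63  60  61  57  60  66  67  79 103 116
 124 124]
154 
 R [106 118 139 141 133 118 117 120 116 119 119 120 130 132 134 144 169 194
 201 204] 
 B [102 113 133 129 104  63  54  59  57  61  62  59  64  71  65  95 142 179
 194 195]
158 
 R [ 94  86  66  81 103 114 121 116 116 116 116 122 126 127 133 145 173 197
 199 203] 
 B [ 89  80  65  64  63  60  62  59  57  58  54  63  64  59  66  96 144 179
 187 191]
162 
 R [169 133  91  75  79  99 110 111 114 116 117 116 129 150 167 187 201 189
 168 145] 
 B [159 128  90  71  55  55  53  59  59  58  54  57  70  98 133 169 188 179
 162 139]
164 
 R [121  79  55  52  51  43  52  58  86 121 145 146 159 185 197 191 162 113
  79  66] 
 B [116  79  52  49  49  35  41  40  63  94 115 112 127 161 184 183 154 110
  74  60]
```

```bash
cat > fitb.py <<'E'
from red import *
import plan
def fit(fn,p,M,depth=.029,win=(232,152,256,170),fixyaw=False):
    im=cv2.imread(fn)[:,:,::-1].astype(float); x0,y0,x1,y1=win
    T=np.clip(((im[:,:,0]-im[:,:,2])[y0:y1,x0:x1]-8)/50,0,1)
    top=p-M[:,2]*depth; B=np.column_stack([-M[:,0],M[:,1],-M[:,2]])
    box=np.array([[a,b,c] for a in(-.014,.014) for b in(-.014,.014) for c in(-.13,-.06)])
    def f(q):
        R=Ro.from_euler("z",(q[2] if not fixyaw else 0)*2,degrees=True).as_matrix()
        P=top+[q[0]/1000,q[1]/1000,0]+ (box@B.T)@R.T
        return ((mask("side",P,win)-T)**2).sum()
    best=None
    for y in(-3,0,3):
        x=np.array([0,0,y],float)
        r=minimize(f,x,method="Nelder-Mead",options=dict(initial_simplex=np.vstack([x]+[x+d for d in np.diag([3,3,3])])))
        if best is None or r.fun<best.fun: best=r
    q=best.x; return q[:2],q[2]*2,best.fun
if __name__=="__main__":
    s,p,r=plan.cur()
    for w in((232,152,256,170),(232,152,256,165)):
        print(fit("pics/side6.png",p,r.as_matrix(),win=w)); print(fit("pics/side6.png",p,r.as_matrix(),win=w,fixyaw=True))
E
python3 fitb.py; python3 - <<'E'
from jaws import *
# refit jaws in side with original, far: z variations, yaw fixed 27
s=cv2.imread("pics/side0.png")[:,:,::-1]
r=fitj(s,"side",(.5585,.1242),np.radians(27),(231,154,259,180)); T,f=r[4],r[5]
for th in(10,12,14):
  x=np.array([559.,124.5]); g=lambda q:f(np.array([q[0],q[1],np.radians(27)*50,th])); rr=minimize(g,x,method="Nelder-Mead",options=dict(initial_simplex=x+np.array([[0,0],[3,0],[0,3]]))); print(th,rr.x,rr.fun)
E
```

```text
(array([-2.2513, -1.0873]), np.float64(5.7468027003772235), np.float64(2.6018849211709036))
(array([-2.3579, -0.9787]), np.float64(-4.120025946406797), np.float64(3.012885913437877))
(array([-2.0542, -0.4984]), np.float64(6.685808591326232), np.float64(2.69364358736264))
(array([-2.0514, -0.5178]), np.float64(-5.247106481481481), np.float64(3.1564375903317887))
10 [558.8073 124.321 ] 14.411446147893338
12 [558.9836 124.5766] 11.762090594635596
14 [558.9471 124.5408] 14.997803104684483
```

```bash
python3 -m creep '[{"translation":[-0.0017,0.0005,0.003],"rot":[0,0,0],"jaw":0.02},{"translation":[0,0,0.005],"rot":[0,0,0],"jaw":0.02},{"translation":[0,0,0.004],"rot":[0,0,0],"jaw":0.02},{"translation":[0,0,0],"rot":[0,0,0],"jaw":0.02},{"translation":[0,0,0],"rot":[0,0,0],"jaw":0.02},{"translation":[0,0,0],"rot":[0,0,0],"jaw":0.02},{"translation":[0,0,0],"rot":[0,0,0],"jaw":0.02}]'
python3 ovb.py 7; python3 - <<'E'
from fitb import *
s,p,r=plan.cur()
print(fit("pics/side7.png",p,r.as_matrix(),win=(232,154,256,171))); print(fit("pics/side7.png",p,r.as_matrix(),win=(232,154,256,171),fixyaw=True))
im=cv2.imread("pics/side7.png");x0,y0,w,h,k=226,130,36,54,11
cv2.imwrite("pics/f7.png",cv2.resize(im[y0:y0+h,x0:x0+w],None,fx=k,fy=k,interpolation=cv2.INTER_CUBIC))
E
```

```text
clock: 11.42
position: [0.5607, 0.1246, 0.2357]
ee_rot: [1.64, 2.678, -0.002]
force: [0.1, 0.3, 0.3]
width: 0.301
[0.5607 0.1246 0.2357] [0.0999 0.2925 0.3398] 0.30114744429506674
rot total(tool deg) [-0.0277  0.0699  0.0329] rows>= 0.009765689880370512
shift in tool NOW [ 0.7547 -0.6292  0.0176] in tool AFTER [ 0.7543 -0.6297  0.0182] mm; world [-0.9035  0.3862 -0.0182]
(array([-2.5284, -0.9727]), np.float64(4.848716773712027), np.float64(0.8102179650390374))
(array([-2.5249, -1.2099]), np.float64(0.5126554737310134), np.float64(1.158561932472863))
```

View pics/f7.png

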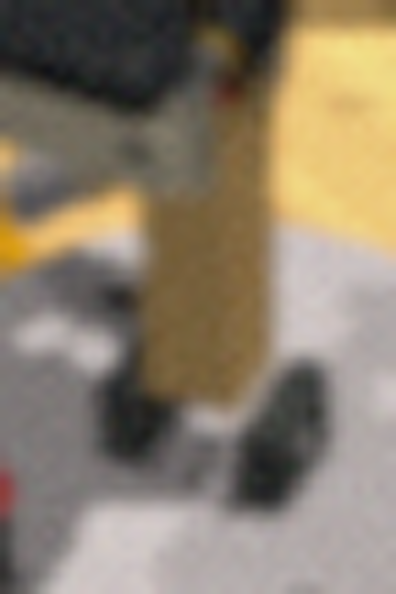

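```bash
python3 -m creep '[{"translation":[0,0,0.003],"rot":[0,0,0],"jaw":0.02},{"translation":[0,0,0.004],"rot":[0,0,0],"jaw":0.02},{"translation":[0,0,0.004],"rot":[0,0,0],"jaw":0.02},{"translation":[0,0,0.004],"rot":[0,0,0],"jaw":0.02},{"translation":[0,0,0.004],"rot":[0,0,0],"jaw":0.02},{"translation":[0,0,0],"rot":[0,0,0],"jaw":0.02},{"translation":[0,0,0],"rot":[0,0,0],"jaw":0.02},{"translation":[0,0,0],"rot":[0,0,0],"jaw":0.02}]'
python3 - <<'E'
from plan import *
s,p,r=cur(); show([.5607,.1246,.201],mk([0,0,-1],[np.cos(np.radians(27)),np.sin(np.radians(27)),0]))
print("tool force",r.inv().apply(s["force"]),r.inv().apply(s["ft_torque"]),s["width"])
E
```

```text
clock: 12.13
position: [0.5607, 0.1245, 0.2167]
ee_rot: [1.64, 2.678, -0.002]
force: [-0.6, 0.1, -0.6]
width: 0.303
rot total(tool deg) [-0.0414  0.0763  0.0251] rows>= 0.010655744155502442
shift in tool NOW [ 0.1247  0.0758 15.6542] in tool AFTER [ 0.1039  0.0644 15.6544] mm; world [  0.0102   0.1218 -15.6544]
tool force [ 0.386  -0.5036  0.594 ] [ 0.0486 -0.0807  0.0179] 0.3030289235184526
```

```bash
python3 -m creep '[{"translation":[0,0,0.003],"rot":[0,0,0],"jaw":0.02},{"translation":[0,0,0.003],"rot":[0,0,0],"jaw":0.02},{"translation":[0,0,0.003],"rot":[0,0,0],"jaw":0.02},{"translation":[0,0,0.002],"rot":[0,0,0],"jaw":0.02},{"translation":[0,0,0.001],"rot":[0,0,0],"jaw":0.02},{"translation":[0,0,0],"rot":[0,0,0],"jaw":0.02},{"translation":[0,0,0],"rot":[0,0,0],"jaw":0.02}]'
python3 -m creep '[{"translation":[0,0,0.001],"rot":[0,0,0],"jaw":0.02},{"translation":[0,0,0.0],"rot":[0,0,0],"jaw":0.02},{"translation":[0,0,0],"rot":[0,0,0],"jaw":0.02}]'
python3 -m creep '[{"translation":[0,0,0.001],"rot":[0,0,0],"jaw":0.02},{"translation":[0,0,0.0],"rot":[0,0,0],"jaw":0.02},{"translation":[0,0,0],"rot":[0,0,0],"jaw":0.02}]'
```

```text
clock: 12.72
position: [0.5606, 0.1245, 0.2046]
ee_rot: [1.641, 2.679, -0.002]
force: [-0.1, 0.2, 0.3]
width: 0.304
clock: 12.97
position: [0.5606, 0.1246, 0.2036]
ee_rot: [1.64, 2.678, -0.002]
force: [-1.0, 0.7, -0.9]
width: 0.304
clock: 13.22
position: [0.5606, 0.1245, 0.2025]
ee_rot: [1.64, 2.679, -0.002]
force: [0.5, 0.8, -1.5]
width: 0.3
```

```bash
for i in 1 2 3; do python3 -m creep '[{"translation":[0,0,0.0008],"rot":[0,0,0],"jaw":0.02},{"translation":[0,0,0.0],"rot":[0,0,0],"jaw":0.02},{"translation":[0,0,0],"rot":[0,0,0],"jaw":0.02}]'; done
```

```text
clock: 13.47
position: [0.5607, 0.1245, 0.2023]
ee_rot: [1.64, 2.679, -0.001]
force: [-0.3, -0.6, 4.4]
width: 0.305
clock: 13.72
position: [0.5608, 0.1244, 0.2023]
ee_rot: [1.641, 2.679, -0.0]
force: [-5.4, 0.3, 14.1]
width: 0.303
clock: 13.97
position: [0.5609, 0.1243, 0.2022]
ee_rot: [1.641, 2.678, 0.001]
force: [-6.8, -0.6, 22.0]
width: 0.304
```

```bash
python3 -m creep '[{"translation":[0,0,-0.0017],"rot":[0,0,0],"jaw":0.02},{"translation":[0,0,0.0],"rot":[0,0,0],"jaw":0.02},{"translation":[0,0,0],"rot":[0,0,0],"jaw":0.02}]' 15
python3 -m creep '[{"translation":[0,0,0],"rot":[0,0,0],"jaw":0.03},{"translation":[0,0,0.0],"rot":[0,0,0],"jaw":0.034},{"translation":[0,0,0],"rot":[0,0,0],"jaw":0.04},{"translation":[0,0,0],"rot":[0,0,0],"jaw":0.05},{"translation":[0,0,0],"rot":[0,0,0],"jaw":0.05},{"translation":[0,0,0],"rot":[0,0,0],"jaw":0.05}]'
```

```text
clock: 14.22
position: [0.5609, 0.1246, 0.2023]
ee_rot: [1.64, 2.678, -0.001]
force: [-1.8, 0.2, 6.5]
width: 0.299
clock: 14.72
position: [0.5605, 0.1245, 0.2018]
ee_rot: [1.64, 2.679, -0.002]
force: [0.4, 0.2, 0.1]
width: 0.541
```

```bash
python3 ovb.py 8
```

```text
[0.5605 0.1245 0.2018] [0.4128 0.1641 0.1409] 0.5405762509295954
rot total(tool deg) [-0.052   0.0705  0.0323] rows>= 0.009842587550273148
shift in tool NOW [ 0.7423 -0.4748  0.0266] in tool AFTER [ 0.742  -0.4752  0.027 ] mm; world [-0.7603  0.4454 -0.027 ]
```

View pics/o8.png

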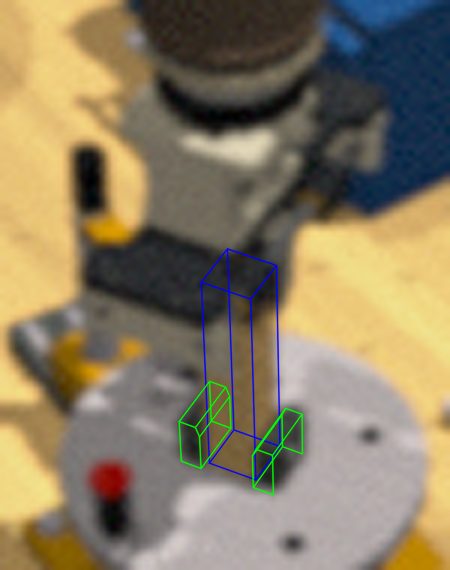

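```bash
python3 -m creep '[{"translation":[0,0,-0.005],"rot":[0,0,0],"jaw":0.05},{"translation":[0,0,-0.01],"rot":[0,0,0],"jaw":0.05},{"translation":[0,0,-0.015],"rot":[0,0,0],"jaw":0.05},{"translation":[0,0,-0.02],"rot":[0,0,0],"jaw":0.05},{"translation":[0,0,-0.025],"rot":[0,0,0],"jaw":0.05},{"translation":[0,0,-0.025],"rot":[0,0,0],"jaw":0.05},{"translation":[0,0,-0.025],"rot":[0,0,0],"jaw":0.05},{"translation":[0,0,0],"rot":[0,0,0],"jaw":0.05}]'
python3 -m creep '[{"translation":[0.025,-0.01,0],"rot":[0,0,3],"jaw":0.05},{"translation":[0.03,-0.015,0],"rot":[0,0,6],"jaw":0.05},{"translation":[0.03,-0.02,0],"rot":[0,0,7],"jaw":0.05},{"translation":[0.03,-0.025,0],"rot":[0,0,7],"jaw":0.05},{"translation":[0.03,-0.025,0],"rot":[0,0,7],"jaw":0.05},{"translation":[0,0,0],"rot":[0,0,0],"jaw":0.05},{"translation":[0,0,0],"rot":[0,0,0],"jaw":0.05}]'
python3 - <<'E'
from plan import *
s,p,r=cur(); print(p,r.as_matrix()[:,1],s["joints"])
out=[]
for n in CI:
    im=optics.get_image(n)[:,:,::-1]; cv2.imwrite(f"pics/{n}9.png",im)
    u=proj(n,[.56,.16,.15]).astype(int); x0,y0=u[0]-50,u[1]-60
    out.append(cv2.resize(im[y0:y0+120,x0:x0+100],None,fx=4,fy=4,interpolation=cv2.INTER_CUBIC))
cv2.imwrite("pics/c9.png",np.hstack(out))
E
```

```text
clock: 15.43
position: [0.5628, 0.1241, 0.3325]
ee_rot: [1.639, 2.674, 0.007]
force: [0.9, 0.3, -0.3]
width: 0.545
clock: 16.02
position: [0.4363, 0.2325, 0.3273]
ee_rot: [2.225, 2.217, -0.001]
force: [1.2, -0.6, 0.1]
width: 0.547
[0.4363 0.2325 0.3273] [ 1.     -0.0036 -0.0001] [-1.499   0.2226  1.1203  1.8018 -0.2106  1.2487 -0.3245]
```

View pics/c9.png

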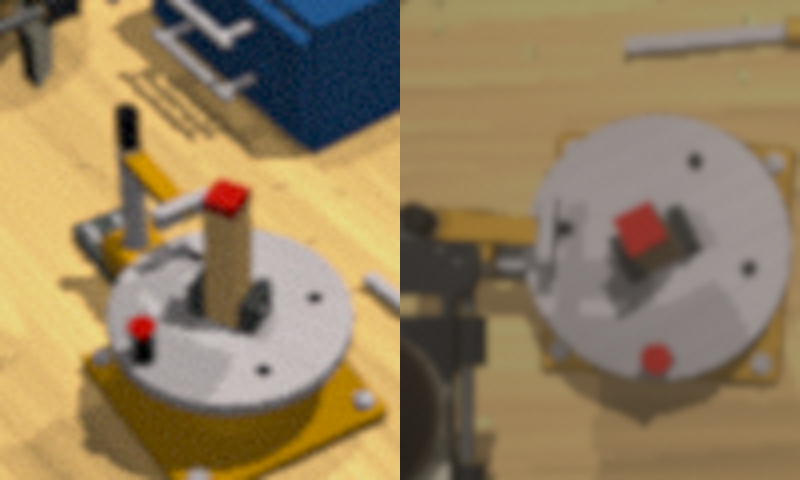

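```bash
cat > capfit.py <<'E'
from red import *
import sys
from disk import fit as dfit
cap=np.array([[a,b,c] for a in(-.014,.014) for b in(-.014,.014) for c in(-.012,0)])
def run(tag,yaw0=27,z=.23,c=(.56,.125)):
    for n in CI:
        im=cv2.imread(f"pics/{n}{tag}.png")[:,:,::-1].copy(); u=proj(n,[*c,z]).astype(int); win=(u[0]-11,u[1]-11,u[0]+12,u[1]+12)
        q=softred(im,win); hi=np.percentile(q,90); lo=np.percentile(q,40); T=np.clip((q-lo)/(hi-lo),0,1)
        def f(p): 
            R=Ro.from_euler("z",p[2],degrees=True).as_matrix(); return ((mask(n,np.array([p[0]/1000,p[1]/1000,z])+cap@R.T,win)-T)**2).sum()
        x=np.array([c[0]*1000,c[1]*1000,yaw0]); r=minimize(f,x,method="Nelder-Mead",options=dict(initial_simplex=np.vstack([x]+[x+d for d in np.diag([3,3,6])])))
        print(n,"cap",r.x,r.fun,"disk",dfit(n,im,(.56,.125),sel=(None if n=="top" else (lambda a: np.cos(a-np.arctan2(.53,.4))>0))))
if __name__=="__main__": run(sys.argv[1],*(float(v) for v in sys.argv[2:]))
E
python3 capfit.py 9
```

```text
side cap [559.3477 123.8574  36.7362] 5.3951614285275475 disk (array([0.5578, 0.1236]), 80, np.float64(0.001196324017581643))
top cap [560.0884 124.8626  25.6726] 2.1161909754070964 disk (array([0.5615, 0.1253]), 165, np.float64(0.0008538194641544289))
```

```bash
python3 - <<'E'
from red import *
a=np.linspace(0,2*np.pi,24)
cyl=np.array([[.011*np.cos(q),.011*np.sin(q),z] for q in a for z in(.16,.198)])
for n,win,c in(("side",(211,115,228,133),(.566,.285)),("top",(140,158,156,178),(.569,.285))):
    im=cv2.imread(f"pics/{n}0.png")[:,:,::-1]; x0,y0,x1,y1=win
    V=im[y0:y1,x0:x1].max(2).astype(float)
    u=proj(n,[*c,.18]); print(n,u)
    lo=np.percentile(V,4); hi=(90 if n=="top" else 130)
    T=np.clip((hi-V)/(hi-lo),0,1)
    f=lambda p:((mask(n,np.array([p[0]/1000,p[1]/1000,0])+cyl,win)-T)**2).sum()
    for c0 in(c,(c[0]-.01,c[1]),(c[0],c[1]+.01)):
        x=np.array(c0)*1000; r=minimize(f,x,method="Nelder-Mead",options=dict(initial_simplex=x+np.array([[0,0],[4,0],[0,4]]))); print(n,r.x,r.fun)
    print(V.astype(int)[::2])
E
```

```text
side [217.8381 124.4836]
side [570.7661 282.6188] 22.262507042660985
side [570.2812 281.8639] 22.214591894016905
side [570.4244 282.0847] 22.216053886175125
[[223 218 219 219 220 224 229 231 232 219 180 158 173 193 206 187 169]
 [228 227 224 222 219 220 219 223 226 228 223 218 194 169 161 169 179]
 [230 230 229 226 221 190 147 114 103 110 149 193 224 225 195 164 159]
 [226 229 231 231 221 165  91  26  20  24  50 128 199 232 233 225 194]
 [225 227 229 231 225 167  92  29  16  12  38 111 191 228 232 231 231]
 [222 222 228 227 225 175  97  37   9  13  41 108 181 215 223 222 228]
 [224 221 223 225 217 177 110  47   5  11  30 100 175 214 220 221 220]
 [223 225 225 223 219 191 132  71  30  21  48  97 167 203 224 220 220]
 [223 226 222 225 223 193 141 115 124 133 146 158 179 202 217 223 221]]
top [147.9799 170.0056]
top [569.3397 286.3216] 9.981601339260926
top [569.4385 286.2881] 10.000383210809662
top [569.4342 286.4344] 9.971906924123978
[[141 142 142 143 143 143 143 143 143 143 144 144 144 145 145 145]
 [141 142 142 143 144 144 144 144 144 145 146 146 146 146 146 146]
 [145 145 145 145 145 145 144 143 144 145 146 146 145 146 145 146]
 [142 142 142 139 131 120 111 110 116 126 135 140 141 141 143 144]
 [101 101  98  89  73  59  53  54  57  65  77  91 105 113 120 126]
 [105 103  92  72  54  50  48  49  51  49  47  49  63  89 112 122]
 [ 90  90  84  70  57  50  48  47  48  48  43  45  57  86 110 123]
 [ 70  70  69  68  66  62  58  54  49  47  49  55  74  97 114 125]
 [ 71  70  70  70  70  69  69  69  67  67  74  85  85  80  78  82]
 [ 91  90  89  87  85  84  83  81  80  82  97 118 119 100  86  79]]
```

```bash
python3 - <<'E'
from plan import *
a=np.radians(-3.2); show([.5695,.285,.235],mk([0,0,-1],[np.cos(a),np.sin(a),0])); print(cur()[0]["position"])
E
```

```text
rot total(tool deg) [0.0632 0.0668 2.6984] rows>= 0.376868208524963
shift in tool NOW [ 56.8862 130.4639  92.6052] in tool AFTER [ 62.8596 127.7457  92.5327] mm; world [131.0555  55.6306 -92.5327]
[0.4384 0.2294 0.3275]
```

```bash
python3 -m creep '[{"translation":[0,0,0],"rot":[0,0,2.7],"jaw":0.05},{"translation":[0.012,0.025,0.01],"rot":[0,0,0],"jaw":0.05},{"translation":[0.013,0.0255,0.02],"rot":[0,0,0],"jaw":0.05},{"translation":[0.013,0.0255,0.02],"rot":[0,0,0],"jaw":0.05},{"translation":[0.013,0.0255,0.02],"rot":[0,0,0],"jaw":0.05},{"translation":[0.0118,0.026,0.02],"rot":[0,0,0],"jaw":0.05},{"translation":[0,0,0.0025],"rot":[0,0,0],"jaw":0.05},{"translation":[0,0,0],"rot":[0,0,0],"jaw":0.05},{"translation":[0,0,0],"rot":[0,0,0],"jaw":0.05},{"translation":[0,0,0],"rot":[0,0,0],"jaw":0.05}]'
cat > look.py <<'E'
from plan import *
import sys
tag=sys.argv[1]; c=[float(v) for v in sys.argv[2:5]]
out=[]
for n in CI:
    im=optics.get_image(n)[:,:,::-1]; cv2.imwrite(f"pics/{n}{tag}.png",im)
    u=proj(n,c).astype(int); x0,y0=max(0,u[0]-50),max(0,u[1]-60)
    out.append(cv2.resize(im[y0:y0+120,x0:x0+100],None,fx=4,fy=4,interpolation=cv2.INTER_CUBIC))
cv2.imwrite(f"pics/c{tag}.png",np.hstack(out))
E
python3 look.py 10 .57 .25 .17
python3 - <<'E'
from plan import *
a=np.radians(-3.2); show([.5695,.285,.186],mk([0,0,-1],[np.cos(a),np.sin(a),0]));print(cur()[0]["position"])
E
```

```text
clock: 16.95
position: [0.5694, 0.2835, 0.2357]
ee_rot: [2.285, 2.154, 0.001]
force: [0.1, -0.0, -0.3]
width: 0.547
rot total(tool deg) [ 0.0876 -0.0059 -0.1006] rows>= 0.014055124671561834
shift in tool NOW [ 0.4216  0.4471 49.9108] in tool AFTER [ 0.4259  0.5241 49.91  ] mm; world [  0.5471   0.396  -49.91  ]
[0.569  0.2846 0.2359]
```

View pics/c10.png

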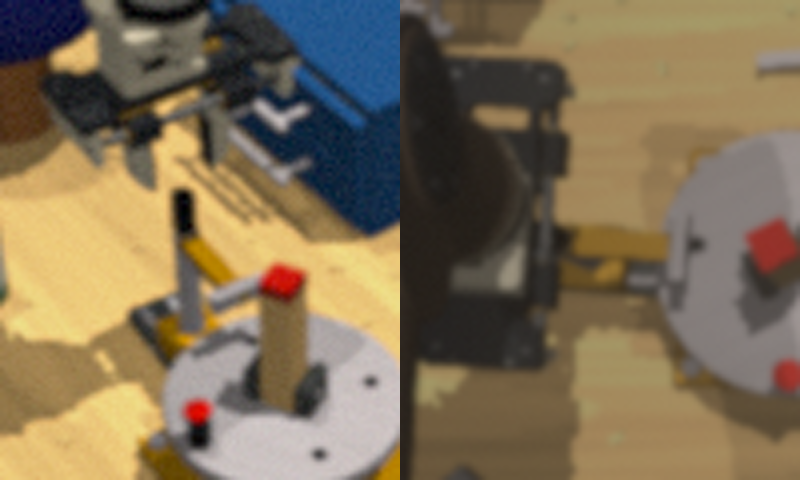

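```bash
python3 -m creep '[{"translation":[0.0004,0.0005,0.008],"rot":[0,0,0],"jaw":0.05},{"translation":[0,0,0.01],"rot":[0,0,0],"jaw":0.05},{"translation":[0,0,0.01],"rot":[0,0,0],"jaw":0.05},{"translation":[0,0,0.01],"rot":[0,0,0],"jaw":0.05},{"translation":[0,0,0.008],"rot":[0,0,0],"jaw":0.05},{"translation":[0,0,0.0035],"rot":[0,0,0],"jaw":0.05},{"translation":[0,0,0],"rot":[0,0,0],"jaw":0.05},{"translation":[0,0,0],"rot":[0,0,0],"jaw":0.05}]'
python3 look.py 11 .57 .25 .17
```

```text
clock: 17.72
position: [0.5695, 0.2853, 0.1848]
ee_rot: [2.283, 2.156, -0.002]
force: [-0.8, -0.5, -0.1]
width: 0.548
```

View pics/c11.png

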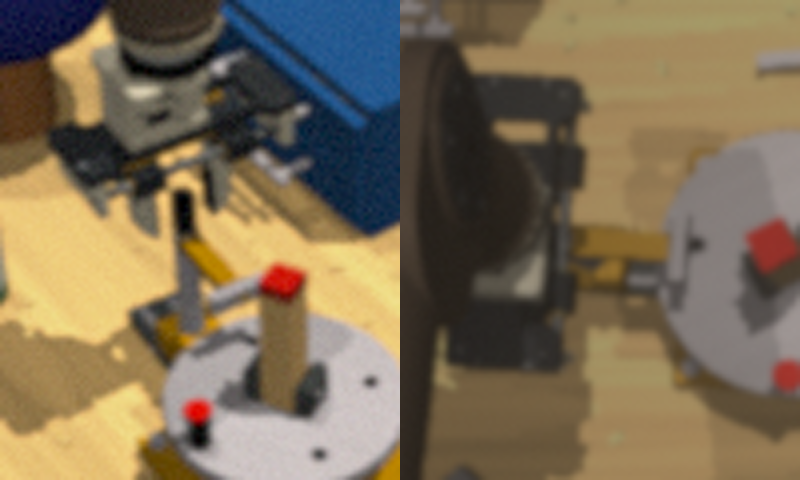

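```bash
python3 -m creep '[{"translation":[0,0,0],"rot":[0,0,0],"jaw":0.04},{"translation":[0,0,0],"rot":[0,0,0],"jaw":0.03},{"translation":[0,0,0],"rot":[0,0,0],"jaw":0.025},{"translation":[0,0,0],"rot":[0,0,0],"jaw":0.015},{"translation":[0,0,0],"rot":[0,0,0],"jaw":0.015},{"translation":[0,0,0],"rot":[0,0,0],"jaw":0.015}]' 8
python3 look.py 12 .57 .25 .17
```

```text
clock: 18.32
position: [0.5721, 0.2852, 0.1854]
ee_rot: [2.281, 2.153, 0.005]
force: [11.5, 1.0, -7.8]
width: 0.238
```

View pics/c12.png

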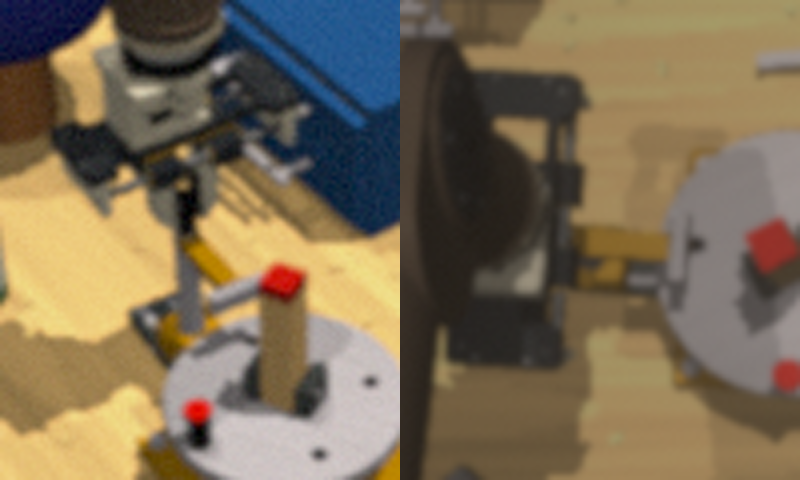

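```bash
python3 -m creep '[{"translation":[0,0.002,0],"rot":[0,0,0],"jaw":0.015},{"translation":[0,0.001,0],"rot":[0,0,0],"jaw":0.015},{"translation":[0,0,0],"rot":[0,0,0],"jaw":0.015},{"translation":[0,0,0],"rot":[0,0,0],"jaw":0.015}]' 8
python3 - <<'E'
from plan import *
s,p,r=cur(); print(p,s["force"],s["ft_torque"],r.as_matrix()[:,1])
E
```

```text
clock: 18.75
position: [0.5723, 0.2852, 0.1853]
ee_rot: [2.283, 2.156, -0.001]
force: [-2.7, -0.2, 4.6]
width: 0.235
[0.5723 0.2852 0.1853] [-2.7386 -0.2113  4.6205] [-0.1629  0.532  -0.021 ] [ 0.9984 -0.0572  0.0001]
```

```bash
python3 -m creep '[{"translation":[0,0,0],"rot":[0,0,0],"jaw":0.015},{"translation":[-0.002,-0.0005,0],"rot":[0,0,0],"jaw":0.015},{"translation":[-0.004,0,0],"rot":[0,0,0],"jaw":0.015},{"translation":[-0.004,0,0],"rot":[0,0,0],"jaw":0.015},{"translation":[-0.004,0,0],"rot":[0,0,0],"jaw":0.015},{"translation":[-0.004,-0.0002,0],"rot":[0,0,0],"jaw":0.015},{"translation":[-0.002,0,0],"rot":[0,0,0],"jaw":0.015},{"translation":[0,0,0],"rot":[0,0,0],"jaw":0.015}]' 20
python3 - <<'E'
from plan import *
s,p,r=cur(); print(p,r.inv().apply(s["force"]),s["ft_torque"],r.as_matrix()[:,1])
E
```

```text
clock: 19.42
position: [0.5708, 0.264, 0.1853]
ee_rot: [2.284, 2.154, -0.001]
force: [0.5, -1.2, 6.6]
width: 0.234
[0.5708 0.264  0.1853] [-1.1835  0.5967 -6.6223] [-0.4591 -0.0024  0.0419] [ 0.9983 -0.0584  0.0009]
```

```bash
python3 -m creep '[{"translation":[-0.004,0,-0.0008],"rot":[0,0,0],"jaw":0.015},{"translation":[-0.004,-0.0002,0],"rot":[0,0,0],"jaw":0.015},{"translation":[-0.004,0,0],"rot":[0,0,0],"jaw":0.015},{"translation":[-0.002,0,0],"rot":[0,0,0],"jaw":0.015},{"translation":[0,0,0],"rot":[0,0,0],"jaw":0.015},{"translation":[0,0,0],"rot":[0,0,0],"jaw":0.015}]'
python3 - <<'E'
from plan import *
s,p,r=cur(); print(p,r.inv().apply(s["force"]),s["ft_torque"])
E
python3 -m creep '[{"translation":[-0.002,0,0],"rot":[0,0,0],"jaw":0.015},{"translation":[-0.001,0,0],"rot":[0,0,0],"jaw":0.015},{"translation":[0,0,0],"rot":[0,0,0],"jaw":0.015}]'
```

```text
clock: 19.92
position: [0.5698, 0.2501, 0.1853]
ee_rot: [2.283, 2.154, -0.003]
force: [5.1, -1.4, -3.3]
width: 0.234
[0.5698 0.2501 0.1853] [-1.055   5.2078  3.289 ] [-0.3642 -1.      0.0138]
clock: 20.17
position: [0.5697, 0.2478, 0.1854]
ee_rot: [2.283, 2.155, -0.002]
force: [5.4, -0.1, -3.3]
width: 0.231
```

```bash
for i in 1 2 3; do python3 -m creep '[{"translation":[-0.001,0.0003,0],"rot":[0,0,0],"jaw":0.015},{"translation":[0,0,0],"rot":[0,0,0],"jaw":0.015},{"translation":[0,0,0],"rot":[0,0,0],"jaw":0.015}]'; done
```

```text
clock: 20.42
position: [0.5697, 0.2478, 0.1853]
ee_rot: [2.283, 2.157, -0.001]
force: [4.0, 1.6, -3.1]
width: 0.232
clock: 20.67
position: [0.5697, 0.2478, 0.1853]
ee_rot: [2.282, 2.158, -0.0]
force: [3.2, 5.0, -2.5]
width: 0.232
clock: 20.92
position: [0.5697, 0.2477, 0.1854]
ee_rot: [-2.281, -2.159, -0.001]
force: [3.6, 7.7, -3.1]
width: 0.237
```

```bash
for i in 1; do python3 -m creep '[{"translation":[-0.001,0.0003,0],"rot":[0,0,0],"jaw":0.015},{"translation":[-0.001,0,0],"rot":[0,0,0],"jaw":0.015},{"translation":[0,0,0],"rot":[0,0,0],"jaw":0.015},{"translation":[0,0,0],"rot":[0,0,0],"jaw":0.015}]'; done
python3 look.py 13 .57 .2 .17
```

```text
clock: 21.25
position: [0.5697, 0.2477, 0.1854]
ee_rot: [-2.278, -2.16, -0.003]
force: [2.9, 13.2, -2.6]
width: 0.236
```

View pics/c13.png

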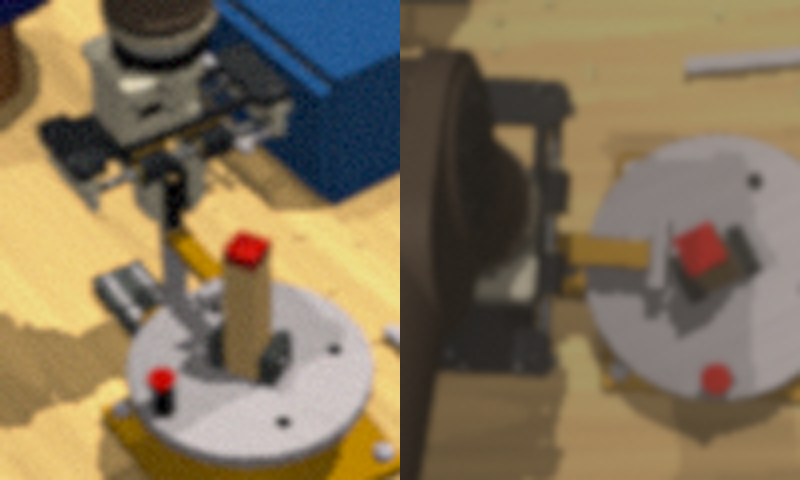

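```bash
python3 -m creep '[{"translation":[0.003,0,0],"rot":[0,0,0],"jaw":0.015},{"translation":[0,0,0],"rot":[0,0,0],"jaw":0.015},{"translation":[0,0,0],"rot":[0,0,0],"jaw":0.015}]' 
python3 -m creep '[{"translation":[0,0,0],"rot":[0,0,0],"jaw":0.03},{"translation":[0,0,0],"rot":[0,0,0],"jaw":0.045},{"translation":[0,0,0],"rot":[0,0,0],"jaw":0.05},{"translation":[0,0,-0.001],"rot":[0,0,0],"jaw":0.05},{"translation":[0,0,-0.01],"rot":[0,0,0],"jaw":0.05},{"translation":[0,0,-0.02],"rot":[0,0,0],"jaw":0.05},{"translation":[0,0,-0.025],"rot":[0,0,0],"jaw":0.05},{"translation":[0,0,-0.025],"rot":[0,0,0],"jaw":0.05},{"translation":[0,0,-0.025],"rot":[0,0,0],"jaw":0.05},{"translation":[0,0,-0.02],"rot":[0,0,0],"jaw":0.05},{"translation":[0,0,0],"rot":[0,0,0],"jaw":0.05}]'
python3 - <<'E'
from plan import *
s,p,r=cur(); print(p,s["force"],s["joints"],r.as_matrix()[:,1])
E
```

```text
clock: 21.6
position: [0.5697, 0.2478, 0.1854]
ee_rot: [-2.282, -2.158, 0.001]
force: [1.6, 6.4, -1.7]
width: 0.235
clock: 22.52
position: [0.5724, 0.2458, 0.3169]
ee_rot: [2.282, 2.153, 0.008]
force: [0.6, -1.0, 0.8]
width: 0.546
[0.5724 0.2458 0.3169] [ 0.6252 -1.0264  0.8354] [-1.1198  0.5088  1.0053  1.5201 -0.4351  1.3464 -0.1352] [ 0.9983 -0.0581  0.0062]
```

```bash
python3 - <<'E'
from plan import *
for z in np.arange(.24,.46,.02): print(round(z,2),(proj("side",[.5594,.1259,z])-[205,95])*6)
a=np.radians(-88.5); show([.4754,.1225,.31],mk([0,0,-1],[np.cos(a),np.sin(a),0])); print(cur()[0]["position"])
E
python3 capfit.py 13
```

```text
0.24 [232.1666 256.5906]
0.26 [231.187  226.3688]
0.28 [230.187  195.5169]
0.3 [229.1659 164.0149]
0.32 [228.123  131.8421]
0.34 [227.0577  98.9768]
0.36 [225.9692  65.3964]
0.38 [224.8568  31.0773]
0.4 [223.7196  -4.0051]
0.42 [222.5569 -39.8765]
0.44 [221.3677 -76.564 ]
0.46 [ 220.1511 -114.0956]
rot total(tool deg) [ 0.2394 -0.3137 85.1712] rows>= 11.895415185009199
shift in tool NOW [-128.7357  -89.693     6.2433] in tool AFTER [-100.1697  120.7252    6.9379] mm; world [ -96.9751 -123.306    -6.9379]
[0.5724 0.2458 0.3169]
side cap [559.0556 123.3426  35.2678] 6.42036812381669 disk (array([0.558 , 0.1232]), 67, np.float64(0.0011768532458481945))
top cap [560.3823 124.9069  26.1197] 1.7926719774526885 disk (array([0.5614, 0.1255]), 166, np.float64(0.0009171266587673574))
```

```bash
python3 -m creep '[{"translation":[-0.02,-0.014,0],"rot":[0,0,0],"jaw":0.05},{"translation":[-0.027,-0.019,0],"rot":[0,0,0],"jaw":0.05},{"translation":[-0.027,-0.019,0],"rot":[0,0,0],"jaw":0.05},{"translation":[-0.027,-0.019,0],"rot":[0,0,0],"jaw":0.05},{"translation":[-0.027,-0.019,0],"rot":[0,0,0],"jaw":0.05},{"translation":[0,0,0],"rot":[0.1,-0.1,5],"jaw":0.05},{"translation":[0,0,0],"rot":[0,0,7],"jaw":0.05},{"translation":[0,0,0],"rot":[0,0,7],"jaw":0.05},{"translation":[0,0,0],"rot":[0,0,7],"jaw":0.05},{"translation":[0,0,0],"rot":[0,0,7],"jaw":0.05},{"translation":[0,0,0],"rot":[0,0,7],"jaw":0.05}]'
python3 -m creep '[{"translation":[0,0,0],"rot":[0,0,7],"jaw":0.05},{"translation":[0,0,0],"rot":[0,0,7],"jaw":0.05},{"translation":[0,0,0],"rot":[0,0,7],"jaw":0.05},{"translation":[0,0,0],"rot":[0,0,7],"jaw":0.05},{"translation":[0,0,0],"rot":[0,0,7],"jaw":0.05},{"translation":[0,0,0],"rot":[0,0,7],"jaw":0.05},{"translation":[0,0,0],"rot":[0,0,3],"jaw":0.05},{"translation":[0,0,0],"rot":[0,0,0],"jaw":0.05},{"translation":[0,0,0],"rot":[0,0,0],"jaw":0.05},{"translation":[0,0,0],"rot":[0,0,0],"jaw":0.05}]'
python3 - <<'E'
from plan import *
a=np.radians(-88.5); show([.4754,.1225,.17],mk([0,0,-1],[np.cos(a),np.sin(a),0])); print(cur()[0]["position"],cur()[0]["joints"])
E
python3 look.py 14 .5 .13 .17
```

```text
clock: 23.43
position: [0.4731, 0.1234, 0.3122]
ee_rot: [2.886, 1.235, -0.005]
force: [0.2, -0.4, 0.5]
width: 0.543
clock: 24.27
position: [0.4732, 0.1236, 0.3121]
ee_rot: [3.138, 0.05, -0.003]
force: [-0.3, -0.2, -0.4]
width: 0.542
rot total(tool deg) [0.1656 0.1014 0.3278] rows>= 0.04578122715097425
shift in tool NOW [  2.397    0.7517 142.08  ] in tool AFTER [  2.1509   1.1494 142.0813] mm; world [   2.1802   -1.0927 -142.0813]
[0.4732 0.1236 0.3121] [-1.3623  0.2954  1.2971  1.8411 -0.2985  1.2347 -1.5142]
```

View pics/c14.png

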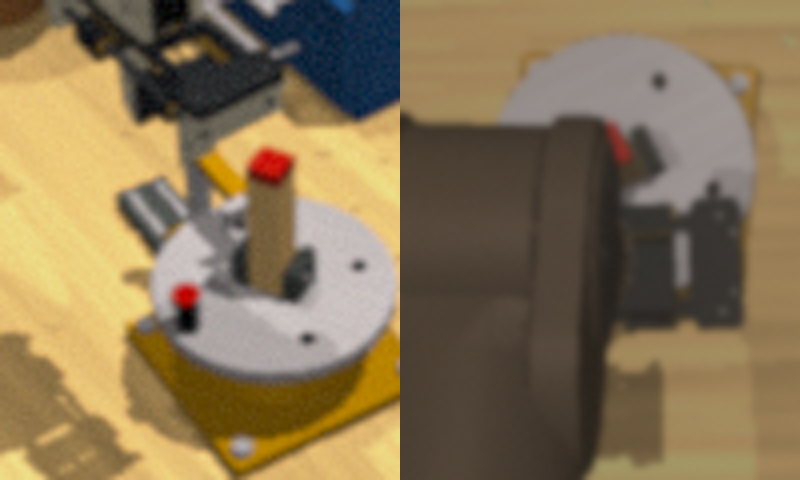

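```bash
cat > st.py <<'E'
from plan import *
a=np.radians(-88.5); show([.4754,.1225,.125],mk([0,0,-1],[np.cos(a),np.sin(a),0])); s,p,r=cur(); print(p,s["joints"],s["force"],s["width"]*91.8)
E
python3 -m creep '[{"translation":[0.002,0.001,0.01],"rot":[0.1,0.1,0.3],"jaw":0.045},{"translation":[0,0,0.015],"rot":[0,0,0],"jaw":0.045},{"translation":[0,0,0.015],"rot":[0,0,0],"jaw":0.045},{"translation":[0,0,0],"rot":[0,0,0],"jaw":0.045},{"translation":[0,0,0],"rot":[0,0,0],"jaw":0.045}]'; python3 st.py
```

```text
clock: 24.78
position: [0.4749, 0.1224, 0.2714]
ee_rot: [3.139, 0.038, -0.002]
force: [-0.6, -0.4, 0.8]
width: 0.494
rot total(tool deg) [ 0.1332  0.0787 -0.1074] rows>= 0.01860644292001362
shift in tool NOW [  0.7344  -0.4209 146.3593] in tool AFTER [  0.5339  -0.0794 146.3608] mm; world [   0.5316    0.0934 -146.3608]
[0.4749 0.1224 0.2714] [-1.2995  0.3422  1.2471  1.9039 -0.3534  1.1507 -1.4676] [-0.6424 -0.4331  0.8175] 45.370113617860284
```

```bash
python3 -m creep '[{"translation":[0.0005,0,0.015],"rot":[0.1,0.1,0],"jaw":0.045},{"translation":[0,0,0.017],"rot":[0,0,0],"jaw":0.045},{"translation":[0,0,0.018],"rot":[0,0,0],"jaw":0.045},{"translation":[0,0,0.018],"rot":[0,0,0],"jaw":0.045},{"translation":[0,0,0.018],"rot":[0,0,0],"jaw":0.045},{"translation":[0,0,0.01],"rot":[0,0,0],"jaw":0.045},{"translation":[0,0,0],"rot":[0,0,0],"jaw":0.045},{"translation":[0,0,0],"rot":[0,0,0],"jaw":0.045},{"translation":[0,0,0],"rot":[0,0,0],"jaw":0.045}]'; python3 st.py; python3 look.py 15 .5 .13 .17
```

```text
clock: 25.53
position: [0.4768, 0.1228, 0.177]
ee_rot: [-3.141, -0.039, -0.005]
force: [-0.1, -0.3, 0.0]
width: 0.491
rot total(tool deg) [-0.0385 -0.185  -0.0817] rows>= 0.025832153741226663
shift in tool NOW [-1.5248  0.2769 52.0316] in tool AFTER [-1.3572  0.2399 52.0365] mm; world [ -1.3504  -0.2753 -52.0365]
[0.4768 0.1228 0.177 ] [-1.1585  0.4562  1.1059  2.0296 -0.5037  0.9556 -1.3367] [-0.0927 -0.2924  0.023 ] 45.107126612532916
```

View pics/c15.png

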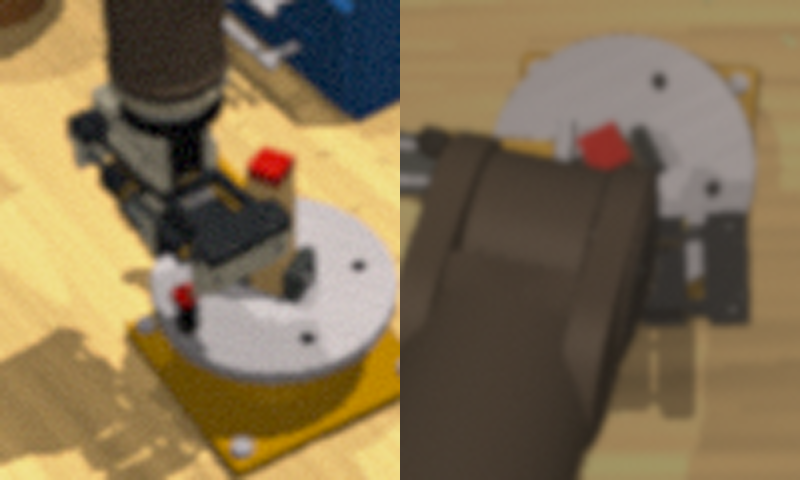

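```bash
python3 -m creep '[{"translation":[-0.0013,0.0002,0.008],"rot":[0,-0.1,0],"jaw":0.045},{"translation":[0,0,0.012],"rot":[0,0,0],"jaw":0.045},{"translation":[0,0,0.012],"rot":[0,0,0],"jaw":0.045},{"translation":[0,0,0.012],"rot":[0,0,0],"jaw":0.045},{"translation":[0,0,0.006],"rot":[0,0,0],"jaw":0.045},{"translation":[0,0,0],"rot":[0,0,0],"jaw":0.045},{"translation":[0,0,0],"rot":[0,0,0],"jaw":0.045}]'; python3 st.py; python3 look.py 16 .5 .13 .17
```

```text
clock: 26.22
position: [0.4745, 0.1222, 0.1255]
ee_rot: [3.141, 0.038, -0.001]
force: [-0.1, 0.2, -0.2]
width: 0.486
rot total(tool deg) [ 0.0219  0.0499 -0.1127] rows>= 0.01573943694965483
shift in tool NOW [ 0.9238 -0.2767  0.5104] in tool AFTER [ 0.9239 -0.2747  0.5113] mm; world [ 0.9164  0.2988 -0.5113]
[0.4745 0.1222 0.1255] [-1.0818  0.5232  1.0155  2.0848 -0.596   0.857  -1.2608] [-0.0684  0.1915 -0.1992] 44.56957309308641
```

View pics/c16.png

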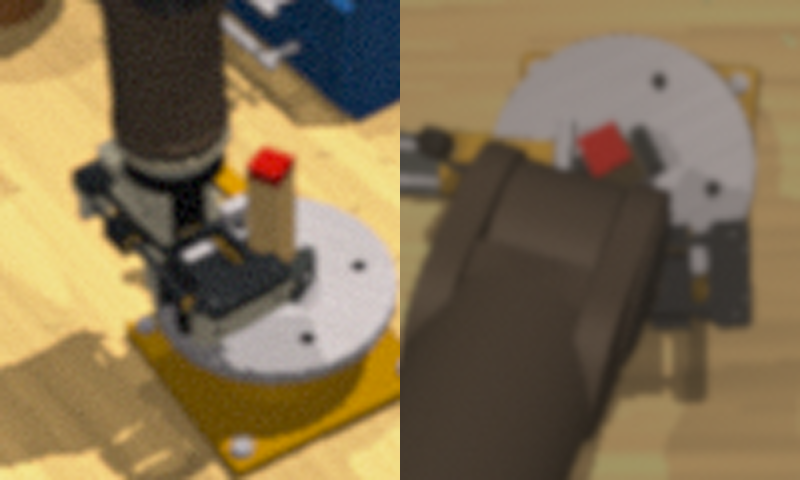

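```bash
python3 -m creep '[{"translation":[0.0009,-0.0003,0.0],"rot":[0,0,0],"jaw":0.035},{"translation":[0,0,0],"rot":[0,0,0],"jaw":0.026},{"translation":[0,0,0],"rot":[0,0,0],"jaw":0.02},{"translation":[0,0,0],"rot":[0,0,0],"jaw":0.012},{"translation":[0,0,0],"rot":[0,0,0],"jaw":0.012},{"translation":[0,0,0],"rot":[0,0,0],"jaw":0.012},{"translation":[0,0,0],"rot":[0,0,0],"jaw":0.012}]' 6; python3 st.py
```

```text
clock: 26.9
position: [0.4756, 0.123, 0.1261]
ee_rot: [-3.141, -0.039, -0.0]
force: [-0.5, 1.5, 2.6]
width: 0.201
rot total(tool deg) [-0.0352 -0.0121 -0.0705] rows>= 0.009841214462921676
shift in tool NOW [-0.2479  0.5328  1.119 ] in tool AFTER [-0.2483  0.5318  1.1194] mm; world [-0.2343 -0.5381 -1.1194]
[0.4756 0.123  0.1261] [-1.0817  0.5234  1.0154  2.0822 -0.5967  0.8583 -1.2608] [-0.4798  1.5099  2.6451] 18.430567626821077
```

```bash
python3 -m creep '[{"translation":[0.0001,0.0030,0],"rot":[0,0,-2],"jaw":0.012},{"translation":[0.0001,0.0045,0],"rot":[0,0,-3],"jaw":0.012},{"translation":[0.0002,0.0059,0],"rot":[0,0,-4],"jaw":0.012},{"translation":[0.0003,0.0074,0],"rot":[0,0,-5],"jaw":0.012},{"translation":[0.0003,0.0074,0],"rot":[0,0,-5],"jaw":0.012},{"translation":[0.0003,0.0074,0],"rot":[0,0,-5],"jaw":0.012}]' 10
cat > cr.py <<'E'
from plan import *
s,p,r=cur(); A=np.array([.5602,.1247]); d=p[:2]-A; y=r.as_matrix()[:,1]
print("r",np.linalg.norm(d),"ang",np.degrees(np.arctan2(d[1],d[0]))%360,"tool y ang+270",(np.degrees(np.arctan2(y[1],y[0]))+270)%360,"z",p[2]); print("toolF",r.inv().apply(s["force"]),"width",s["width"]*91.8,s["joints"])
E
python3 cr.py
```

```text
clock: 27.4
position: [0.4844, 0.0884, 0.1262]
ee_rot: [-3.063, -0.698, -0.002]
force: [2.8, 1.9, -2.2]
width: 0.205
r 0.08405467971275067 ang 205.5542296003045 tool y ang+270 205.67861988092778 z 0.12616321286226825
toolF [ 3.3812 -0.4714  2.2429] width 18.84985753673002 [-0.9341  0.4715  0.8849  2.0761 -0.5034  0.8177 -0.8694]
```

```bash
python3 -m creep '[{"translation":[0.0003,0.0074,0],"rot":[0,0,-5],"jaw":0.012},{"translation":[0.0003,0.0074,0],"rot":[0,0,-5],"jaw":0.012},{"translation":[0.0003,0.0074,0],"rot":[0,0,-5],"jaw":0.012},{"translation":[0.0003,0.0074,0],"rot":[0,0,-5],"jaw":0.012},{"translation":[0.0003,0.0074,0],"rot":[0,0,-5],"jaw":0.012},{"translation":[0.0003,0.0074,0],"rot":[0,0,-5],"jaw":0.012},{"translation":[0.0003,0.0074,0],"rot":[0,0,-5],"jaw":0.012},{"translation":[0.0003,0.0074,0],"rot":[0,0,-5],"jaw":0.012},{"translation":[0,0,0],"rot":[0,0,0],"jaw":0.012},{"translation":[0,0,0],"rot":[0,0,0],"jaw":0.012}]'; python3 cr.py; python3 look.py 17 .57 .1 .17
```

```text
clock: 28.23
position: [0.526, 0.048, 0.1262]
ee_rot: [-2.644, -1.697, -0.003]
force: [3.0, 3.1, 1.4]
width: 0.202
r 0.0840226936112195 ang 245.94528403428478 tool y ang+270 245.39350465568074 z 0.12622784379650767
toolF [ 4.0644  1.4319 -1.4149] width 18.54433368948758 [-0.673   0.4662  0.6611  1.9832 -0.3895  0.8175 -0.2219]
```

View pics/c17.png

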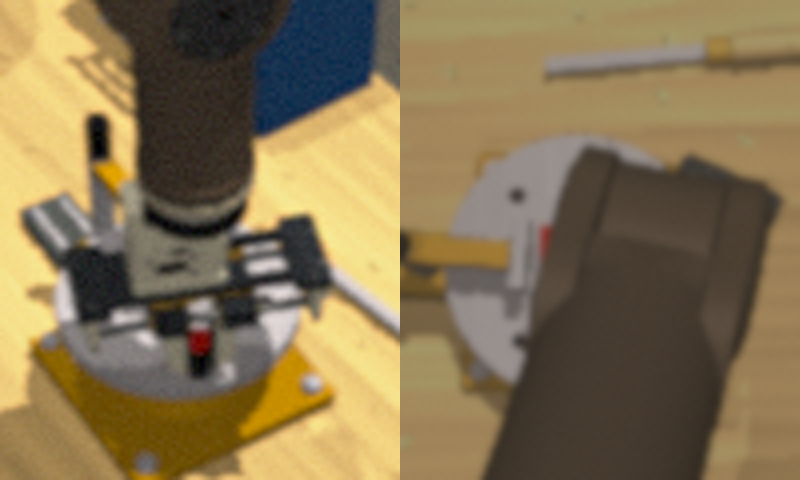

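```bash
python3 -m creep '[{"translation":[0.0008,0.0073,0],"rot":[0,0,-5],"jaw":0.012},{"translation":[0.0005,0.0073,0],"rot":[0,0,-5],"jaw":0.012},{"translation":[0.0003,0.0073,0],"rot":[0,0,-5],"jaw":0.012},{"translation":[0.0003,0.0073,0],"rot":[0,0,-5],"jaw":0.012},{"translation":[0.0003,0.0073,0],"rot":[0,0,-5],"jaw":0.012},{"translation":[0.0003,0.0073,0],"rot":[0,0,-5],"jaw":0.012},{"translation":[0.0003,0.0073,0],"rot":[0,0,-5],"jaw":0.012},{"translation":[0.0003,0.0073,0],"rot":[0,0,-5],"jaw":0.012},{"translation":[0.0003,0.0073,0],"rot":[0,0,-5],"jaw":0.012},{"translation":[0.0003,0.0073,0],"rot":[0,0,-5],"jaw":0.012},{"translation":[0,0,0],"rot":[0,0,0],"jaw":0.012},{"translation":[0,0,0],"rot":[0,0,0],"jaw":0.012}]'; python3 cr.py
```

```text
clock: 29.33
position: [0.5962, 0.0478, 0.1261]
ee_rot: [1.681, 2.653, -0.0]
force: [1.2, -1.2, 2.9]
width: 0.2
r 0.08490743016038646 ang 295.08654912965903 tool y ang+270 295.2754584478697 z 0.12608564766695946
toolF [-1.6125  0.6129 -2.909 ] width 18.39691291508766 [-0.4499  0.5261  0.4043  1.7962 -0.2603  0.8716  0.5154]
```

```bash
python3 -m creep '[{"translation":[0.0003,0.0074,0],"rot":[0,0,-5],"jaw":0.012},{"translation":[0.0003,0.0074,0],"rot":[0,0,-5],"jaw":0.012},{"translation":[0.0003,0.0074,0],"rot":[0,0,-5],"jaw":0.012},{"translation":[0.0003,0.0074,0],"rot":[0,0,-5],"jaw":0.012},{"translation":[0.0003,0.0074,0],"rot":[0,0,-5],"jaw":0.012},{"translation":[0.0003,0.0074,0],"rot":[0,0,-5],"jaw":0.012},{"translation":[0.0003,0.0074,0],"rot":[0,0,-5],"jaw":0.012},{"translation":[0.0003,0.0074,0],"rot":[0,0,-5],"jaw":0.012},{"translation":[0.0003,0.0074,0],"rot":[0,0,-5],"jaw":0.012},{"translation":[0,0,0],"rot":[0,0,0],"jaw":0.012},{"translation":[0,0,0],"rot":[0,0,0],"jaw":0.012}]'; python3 cr.py; python3 look.py 18 .6 .13 .17
```

```text
clock: 30.25
position: [0.6412, 0.0956, 0.1261]
ee_rot: [0.537, 3.092, -0.001]
force: [8.2, -3.0, -2.6]
width: 0.204
r 0.08609099881136913 ang 340.247647851732 tool y ang+270 340.2757051150132 z 0.12610456588588823
toolF [-8.7497 -0.0411  2.6054] width 18.705644378718805 [-0.3569  0.5782  0.1903  1.6533 -0.1282  0.9193  1.1072]
```

View pics/c18.png

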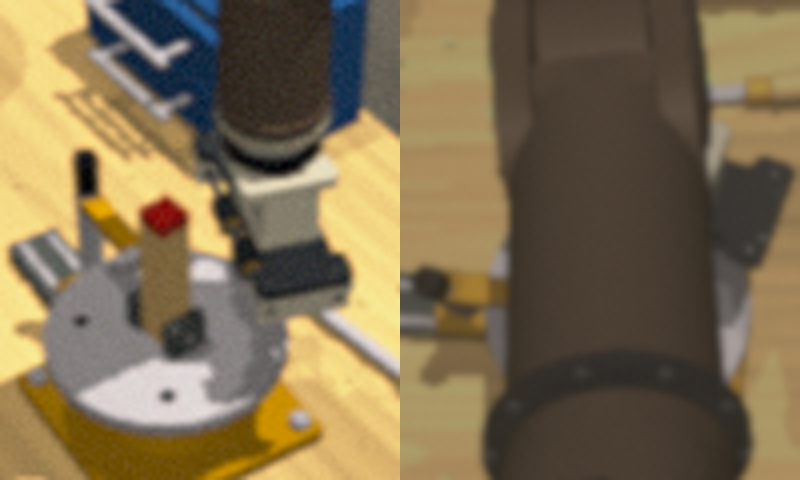

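```bash
python3 -m creep '[{"translation":[-0.0005,0.0074,0],"rot":[0,0,-5],"jaw":0.012},{"translation":[-0.0003,0.0074,0],"rot":[0,0,-5],"jaw":0.012},{"translation":[-0.0003,0.0074,0],"rot":[0,0,-5],"jaw":0.012},{"translation":[-0.0002,0.006,0],"rot":[0,0,-4],"jaw":0.012},{"translation":[0,0.0037,0],"rot":[0,0,-2.5],"jaw":0.012},{"translation":[0,0,0],"rot":[0,0,0],"jaw":0.012},{"translation":[0,0,0],"rot":[0,0,0],"jaw":0.012},{"translation":[0,0,0],"rot":[0,0,0],"jaw":0.012}]'; sed -i 's/.5602,.1247/.561,.1247/' cr.py; python3 cr.py
```

```text
clock: 31.02
position: [0.6469, 0.127, 0.1261]
ee_rot: [0.048, -3.141, 0.0]
force: [0.7, -0.5, 2.6]
width: 0.2
r 0.08589303963042304 ang 1.517537068611951 tool y ang+270 1.7531439470516261 z 0.12607414181832932
toolF [-0.6349 -0.507  -2.596 ] width 18.333825169778574 [-0.3335  0.5926  0.0901  1.614  -0.0622  0.9379  1.3796]
```

```bash
python3 -m creep '[{"translation":[0,0,0],"rot":[0,0,0],"jaw":0.02},{"translation":[0,0,0],"rot":[0,0,0],"jaw":0.03},{"translation":[0,0,0],"rot":[0,0,0],"jaw":0.045},{"translation":[0,0,0],"rot":[0,0,0],"jaw":0.045},{"translation":[0,0,-0.006],"rot":[0,0,0],"jaw":0.045},{"translation":[0,0,-0.015],"rot":[0,0,0],"jaw":0.045},{"translation":[0,0,-0.02],"rot":[0,0,0],"jaw":0.045},{"translation":[0,0,-0.025],"rot":[0,0,0],"jaw":0.045},{"translation":[0,0,-0.03],"rot":[0,0,0],"jaw":0.045},{"translation":[0,0,-0.03],"rot":[0,0,0],"jaw":0.045},{"translation":[0,0,-0.03],"rot":[0,0,0],"jaw":0.045},{"translation":[0,0,-0.03],"rot":[0,0,0],"jaw":0.045}]'
python3 cr.py
# then sideways to -y (tool +-y)
python3 - <<'E'
from plan import *
s,p,r=cur(); print(r.inv().apply([0,-.25,0.02]))
E
```

```text
clock: 32.02
position: [0.6467, 0.1273, 0.314]
ee_rot: [-0.052, 3.141, 0.001]
force: [0.4, 0.6, -1.1]
width: 0.491
r 0.08570028052701159 ang 1.7217258693276722 tool y ang+270 1.907292867170952 z 0.3139734632564869
toolF [-0.4297  0.5681  1.1399] width 45.08624058516672 [-0.3475  0.4474  0.1134  1.3749 -0.051   1.3219  1.3715]
[ 0.0083 -0.2499 -0.0201]
```

```bash
python3 -m creep '[{"translation":[0,-0.02,-0.01],"rot":[0,0,0],"jaw":0.045},{"translation":[0,-0.03,-0.01],"rot":[0,0,0],"jaw":0.045},{"translation":[0,-0.03,-0.01],"rot":[0,0,0],"jaw":0.045},{"translation":[0,-0.03,0],"rot":[0,0,0],"jaw":0.045},{"translation":[0,-0.03,0],"rot":[0,0,0],"jaw":0.045},{"translation":[0,-0.03,0],"rot":[0,0,0],"jaw":0.045},{"translation":[0,-0.03,0],"rot":[0,0,0],"jaw":0.045},{"translation":[0,-0.03,0],"rot":[0,0,0],"jaw":0.045},{"translation":[0,-0.02,0],"rot":[0,0,0],"jaw":0.045},{"translation":[0,0,0],"rot":[0,0,0],"jaw":0.045},{"translation":[0,0,0],"rot":[0,0,0],"jaw":0.045}]'
python3 look.py 19 .56 .16 .17; python3 capfit.py 19; python3 capfit.py 19 30
```

```text
clock: 32.93
position: [0.655, -0.124, 0.3422]
ee_rot: [0.048, -3.141, -0.0]
force: [-0.2, 0.6, -0.2]
width: 0.49
side cap [561.0065 125.2228  32.1443] 6.950859095085113 disk (array([0.5583, 0.1239]), 65, np.float64(0.0012599547589670634))
top cap [562.2124 126.6733  24.943 ] 2.0628197185800468 disk (array([0.5615, 0.1256]), 161, np.float64(0.0008123860880570599))
side cap [561.0051 125.0655  31.2017] 6.896085586857904 disk (array([0.5583, 0.1239]), 65, np.float64(0.0012599547589670634))
top cap [562.2556 126.7769  24.5431] 2.017641022453253 disk (array([0.5615, 0.1256]), 161, np.float64(0.0008123860880570599))
```

View pics/c19.png

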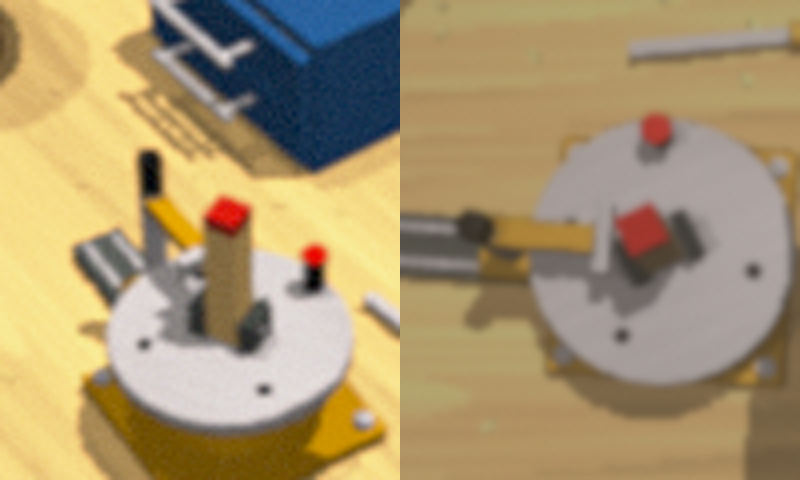

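View pics/side19.png

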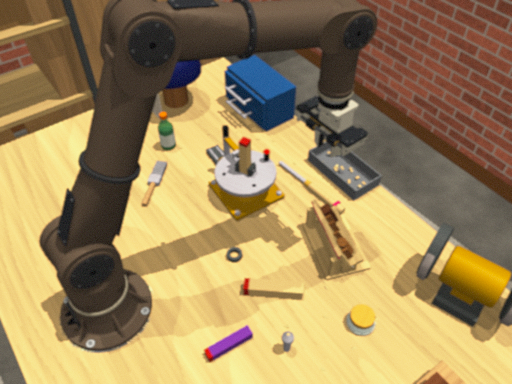

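View pics/top19.png

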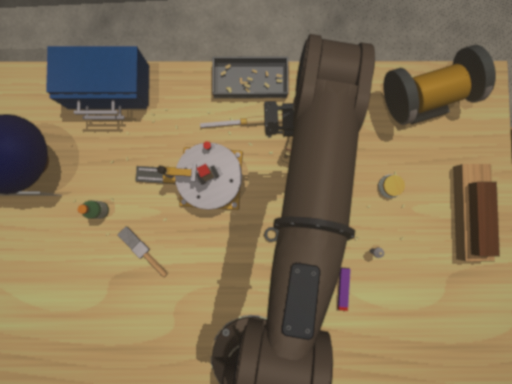

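```bash
python3 - <<'E'
import cv2,numpy as np
a=cv2.imread("pics/top0.png")[100:190,190:370];b=cv2.imread("pics/top13.png")[100:190,190:370]
c=cv2.imread("pics/side0.png")[140:280,270:390];d=cv2.imread("pics/side19.png")[140:280,270:390]
k=lambda x:cv2.resize(x,(400,200) if x.shape[1]==180 else (400,380))
cv2.imwrite("pics/cmp.png",np.vstack([np.hstack([k(a),k(b)]),np.hstack([k(c),k(d)])]))
E
```

```text
(no output)
```

View pics/cmp.png

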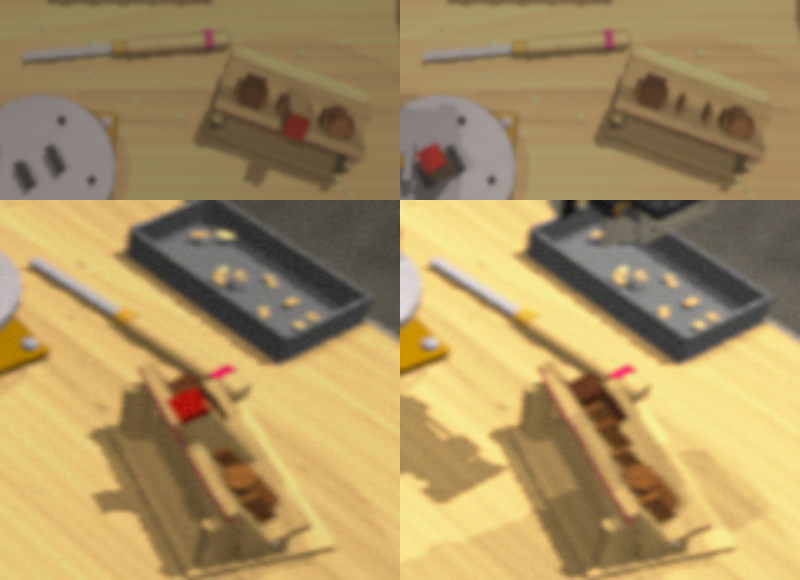

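The offcuts, rack and gouge look unmoved, and the middle lane of the rack is empty. The blank stands upright in the jaws with the red end up. The gripper is clear of everything, so I am handing in.

```bash
python3 - <<'E'
from cell import arm
s=arm.observe(); print(s["clock"],s["dq"].round(3),s["force"]); print(arm.sign_off())
E
```

```text
33.0333 [-0.014 -0.001 -0.009  0.003 -0.001 -0.002  0.003] [1.93150988 0.16589996 0.3055126 ]
the job is handed in; nothing more can be done
None
```

The job was done in the order asked and handed in at 33 s of the 64 s allowed.

**What I did**
- **Blank:** I drew it out of the middle lane along its length and squared it to the slot, which I measured at about 27°. I lowered it between the jaws until it touched the turntable face and let go. The contact force rose to about 22 N because I took a step or two more than needed; I eased it to about 6 N before opening.
- **Tool rest:** I gripped its black knob and pushed it in by about 37 mm. At the stop it did not move further under 13 N.
- **Crank:** I turned it counter-clockwise by about 180°; by the arm's pose the knob went from 181.1° to 361.5°.

**Last checks**
- **Upright and released:** In both pictures the blank stands upright in the jaws, red end up, with the gripper well clear of everything.
- **Centring:** Comparing the red end before and after the half turn puts the blank about 1.3 mm off the axis, mostly along the slot. I left it, since that is well inside the 10 mm clearance.
- **Clearing the rest:** I saw no sign that the blank touched it. The top camera was blocked for much of the turn, so this rests on the measured clearance and the pictures before and after.
- **Other things:** The rack, the two offcuts and the gouge look the same in before-and-after pictures. The remaining tools and jars also look unmoved, though I only judged those by eye.

**Where checks disagreed:** The two cameras differed by 2–4 mm on the stand's position. The side view also read the blank's yaw 5–10° larger than the top view. I trusted the top view and the arm's own pose. When I gripped the rest knob it was about 3 mm from where I had measured it, so I shifted the arm to take out the side force.

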